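Lay out a rover kit for the next class

ROBOT

A 6-joint arm with a two-finger parallel gripper is mounted at the origin on the work surface. World frame = base frame: x ahead of the robot, y to its left, z up, the work surface at z = 0. Lengths are in m, angles in degrees, forces in N, time in s.
With the tool pointing down it reaches from about 0.35 to 0.925 m from the base axis. Payload 6.4 kg.
Tool frame: the origin (TCP) lies on the centre line of the jaws, within the pads' length; the fingertips stand 8 mm ahead of it and the grasp point (between the pads) lies 11 mm behind it (env.nose_length is the distance from the TCP to the fingertips, in m); z points along the fingers, x is the direction in which the jaws open and shut, and the axes are right-handed (so a half turn about z gives the same grasp; the last joint's range is limited). The gripper opens to 94 mm and grips with 3 to 60 N. Pads are 16 mm wide; open, the fingers measure 119 mm over their backs; the gripper's body (75 mm by 177 mm) begins 78 mm behind the grasp point.
Start: joints at [64.28, 14.043, 89.255, -0, 76.702, -9.975], TCP at [0.176, 0.626, 0.213] pointing down, gripper open.
Joint ranges: [-179.41, 179.41], [-58.25, 129.5], [7.25, 145.43], [-54.29, 234.29], [11.92, 165.04], [-157.13, 157.13]. Speed limits (degrees/s): [147.25, 147.25, 180, 180, 180, 180].

INTERFACE

Orientations are given as a 3x3 rotation matrix whose columns are the frame's x, y, z axes.
In Python, from bench import env gives the robot as it stands.
- The arm moves only by the tool drive_tool, never from a script. Its argument "deltas" is a list of rows, each a list of 6 numbers: the shift along the tool's x, y, z in m, then the turn, a rotation vector about the tool's x, y, z in degrees. A call has exactly 10 rows; each row shifts and turns the pose as measured when the row begins, along the tool's axes as they then stand; what a row does not reach is not made up. A row lasts 1/12 s, in which the tool goes at most 41.7 mm and 7.16 degrees, less where a joint would pass 70% of its speed; a pose out of reach is approached as far as the arm can. A call is refused whole if a number of a shift passes 0.0417 or a number of a turn 7.16, either way. A call with a gripper value outside its range is refused whole. "grip" is the finger opening in m, from 0 to 0.094, set as the call begins (left out, the last holds). The fingers move at their own pace and stop on an object; "force" is the grip in N (left out, the last holds). Time passes only in rows, so rows that do not move let the fingers close, or fill a call up. It gives the time, the measured TCP pose, the force and the opening at its end, in the units of the state.
- env.observe(): the state, without advancing time (a new reading comes with each control period).
- env.snapshot(name): name is "scene" or "top" or "wrist"; returns a dict with "color" (420x560x3 uint8, red, green, blue), "depth" (420x560 float32, m along the optical axis (not along the pixel's ray), 0 where there is no reading), "camera_matrix" (3x3 intrinsics, pixels), "k1" (the pictures are not rectified: a ray, as slopes to the right and down, at radius r is drawn at 1 + k1 r^2 times it, then the intrinsics apply), "R" (3x3) and "t" (3): a world point X has camera coordinates R X + t; the wrist camera has in their place "mount" (4x4, takes a point from camera to tool coordinates, whose origin is the TCP and whose axes are the tool frame's). Camera axes: x right, y down, z forward; pixel columns grow to the right and rows downward; lengths in m; the calibration is good to about 2 mm. A picture is of the moment at which its call begins: read the wrist's pose just before it.
- env.sign_off(): hands the job in, once; it reports no verdict.
The state is a dict: "time_s": time; "joints": joint angles; "joint_velocities": joint speeds; "joint_efforts": joint torques, N m; "ee_pos": TCP position; "tcp_rot": TCP orientation; "wrist_force": force on the tool from outside, world axes, zero at the start; "wrist_torque": the same for the moment, N m; "finger_gap": opening from 0.0 (shut) to 1.0 (fully open).
Only numpy, scipy, OpenCV 4.12 (cv2) and the standard library are available. Lean on these libraries where they do the work, as an engineer would, in place of code of your own. Each camera call takes 0.05 s, during which the arm holds its last target.

TASK

Lay out the rover kit for the next class: put the battery holder on the middle of the larger plate, lengthwise along it, and the controller box squarely on top of the battery holder, also lengthwise. Lay the gear motor on the bench midway between the centres of the two plates, parallel to the larger plate's long direction with its shaft pointing away from the robot, and lay the larger wheel flat on the bench straight beyond the shaft, in line with it, leaving a gap of about 20 mm between shaft tip and tyre. Leave the small wheel, the screwdriver and the parts tray where they are.

Things in the scene. Friction and masses are not known exactly. Their poses are not given: they have to be found in the camera images.
- big_plate: larger bare aluminium plate, fixed flat on the bench, 130 (x) x 90 (y) x 5 mm thick with small screw holes, plus a rounded nose 40 mm wide that sticks out 42 mm further at its +x end. Origin: centre of the underside of the 130 x 90 rectangle (the middle of the plate, nose not counted). x: lengthwise to the nose, always pointing roughly away from the robot; z up. The small plate's centre lies about 300 mm away, straight out along this plate's +y or -y.
- small_plate: smaller bare aluminium plate, fixed flat on the bench, 80 x 80 x 5 mm thick, square, without a nose, with small screw holes. Origin: centre of its underside; z up. It stands to the left or the right of the larger plate.
- battery: battery holder: black plastic tray with two steel-coloured round cells lying lengthwise in it, 78 (x) x 41 (y) x 21 mm high, 120 g, flat rim to carry things. Origin: centre of its underside; x lengthwise, z up. Either way round is the same.
- controller: controller box: closed grey plastic box with a small black blank display and three white round keys on top and black sockets along its sides, 70 (x) x 40 (y) x 22 mm high, 100 g. Origin: centre of its underside; x lengthwise, z up. Either way round will do.
- motor: gear motor lying on the bench: steel gearbox block 40 (x) x 24 (y) x 24 mm high, behind it a dark round motor can 22 mm across and 30 mm long, in front a thin steel shaft 6 mm across and 14 mm long at 12 mm height. Origin: underside, mid-length of can and gearbox together; can from x = -35 to -5 mm, gearbox -5 to +35, shaft to +49. x towards the shaft tip, z up. Grip across the gearbox at x = +10 mm. 140 g.
- wheel: the larger wheel, lying flat: black rubber tyre, white rim with five dark dots, 58 mm across over the tread and 24 mm thick, 60 g (its solid diameter for gripping is 56 mm). Origin: centre of its underside; z up.
- spare_wheel: the small wheel, lying flat, not to be moved: same look, 37 mm across and 16 mm thick. Origin: centre of its underside.
- screwdriver: screwdriver with a black handle, 140 mm long, lying crosswise on the near part of the bench, not to be moved. Origin: about its middle, x from handle to tip.
- parts_tray: open grey plastic tray with three compartments, 60 (x) x 110 (y) x 30 mm high, standing on the near part of the bench, not to be moved. Origin: centre of its underside.
There are look-alikes about, which are no part of the job. Of the things shaped like the motor, the steel one is meant. Leave any blue look-alike of the battery alone.

How it is judged:
By the outcome, as a careful person would: the job done as asked, in the order asked, and still so for the second after the job is handed in, with the robot touching nothing.
It also fails if it takes over 112 s, if anything falls off the work surface, if the arm or the gripper's body presses on something with over 40 N, if the wrist force passes 120 N, or if a joint passes its speed limit or range.

## Working session

There is one attempt and no reset: what is moved stays moved. The work goes in short steps, Python scripts to look and compute and a tool call to move; the robot and the scene stay as the last step left them, time stands still between calls to the robot, and variables do not carry over. Pictures are saved under pics/ and viewed, and the job is handed in when it is done.

Besides the shell and the picture viewer there is one more tool, called after "Emit:" as name(argument=value, ...), one argument or row to a line, values as JSON. drive_tool: Moves the arm, as the interface text tells. Its arguments: {"type":"object","properties":{"deltas":{"type":"array"},"grip":{"type":"number"},"force":{"type":"number"}},"required":["deltas"]}

```bash
ls; mkdir -p pics; cat > h.py <<'E'
import numpy as np, cv2
from bench import env
def snap(n,f):
    o=env.observe(); s=env.snapshot(n); s['o']=o
    cv2.imwrite('pics/'+f+'.png',s['color'][:,:,::-1]); np.save('pics/'+f+'.npy',s,allow_pickle=True); return s
def load(f): return np.load('pics/'+f+'.npy',allow_pickle=True).item()
def cam2world(s):
    if 'R' in s and s['R'] is not None:
        R=np.array(s['R']);t=np.array(s['t']); return R.T,-R.T@t
    M=np.array(s['mount']);o=s['o'];Rt=np.array(o['tcp_rot']);p=np.array(o['ee_pos'])
    return Rt@M[:3,:3],Rt@M[:3,3]+p
def rays(s,uv):
    K=np.array(s['camera_matrix']);uv=np.atleast_2d(np.array(uv,float))
    return cv2.undistortPoints(uv[:,None],K,np.array([s['k1'],0,0,0,0.]))[:,0]
def px2plane(s,uv,z):
    A,c=cam2world(s);r=rays(s,uv);d=np.c_[r,np.ones(len(r))]@A.T
    return c+d*((z-c[2])/d[:,2])[:,None]
def cloud(s):
    A,c=cam2world(s);D=s['depth'];h,w=D.shape
    u,v=np.meshgrid(np.arange(w),np.arange(h))
    r=rays(s,np.c_[u.ravel(),v.ravel()])
    P=np.c_[r,np.ones(len(r))]*D.ravel()[:,None]
    P=P@A.T+c; P[D.ravel()==0]=np.nan
    return P.reshape(h,w,3)
def proj(s,X):
    A,c=cam2world(s);X=np.atleast_2d(X);P=(X-c)@A
    r=P[:,:2]/P[:,2:];r=r*(1+s['k1']*(r**2).sum(1))[:,None]
    K=np.array(s['camera_matrix']);return r*[K[0,0],K[1,1]]+K[:2,2]
E
python3 - <<'E'
from h import *
o=env.observe();print({k:np.round(v,3).tolist() for k,v in o.items()},env.nose_length)
for n in('top','scene','wrist'):
    s=snap(n,n+'0');print(n,np.round(s['camera_matrix'],1).tolist(),s['k1'],np.round(cam2world(s)[1],3),np.round(cam2world(s)[0],2).tolist())
E
```

```text
pics
{'time_s': 0.0, 'joints': [64.282, 14.083, 89.322, -0.005, 76.7, -9.975], 'joint_velocities': [-0.059, 0.023, 0.002, -0.003, 0.009, -0.063], 'joint_efforts': [-0.001, -41.581, -31.461, 0.068, 0.033, -0.0], 'ee_pos': [0.176, 0.625, 0.212], 'tcp_rot': [[0.271, 0.962, -0.001], [0.962, -0.271, -0.002], [-0.002, -0.0, -1.0]], 'wrist_force': [-0.529, 0.636, 0.628], 'wrist_torque': [-0.044, 0.005, 0.007], 'finger_gap': 1.001} 0.008
top [[421.2, 0.0, 281.9], [0.0, 421.2, 209.4], [0.0, 0.0, 1.0]] -0.0037867819797464666 [ 0.318 -0.049  0.991] [[-0.02, -0.99, 0.16], [-1.0, 0.02, -0.02], [0.01, -0.16, -0.99]]
scene [[392.9, 0.0, 281.1], [0.0, 392.9, 210.5], [0.0, 0.0, 1.0]] -0.09828419168497232 [1.306 0.171 0.811] [[-0.24, 0.64, -0.73], [0.97, 0.16, -0.18], [0.0, -0.75, -0.66]]
wrist [[319.4, 0.0, 278.7], [0.0, 319.4, 205.0], [0.0, 0.0, 1.0]] -0.00032837239146645236 [0.103 0.647 0.384] [[0.27, 0.93, 0.25], [0.96, -0.26, -0.07], [-0.0, 0.26, -0.97]]
```

View pics/top0.png

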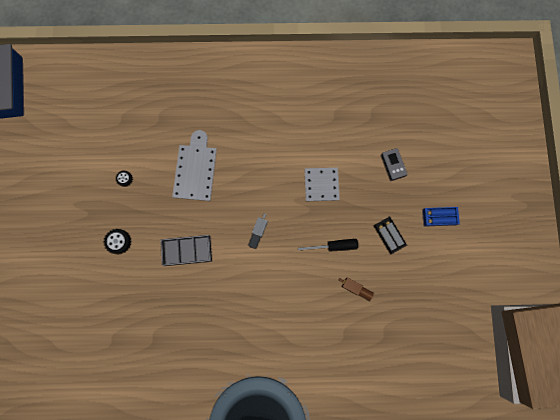

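View pics/scene0.png

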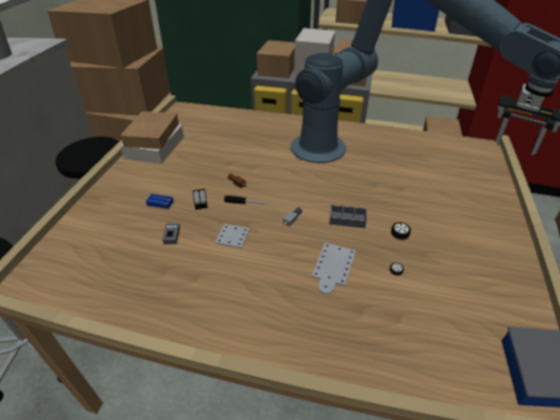

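View pics/wrist0.png

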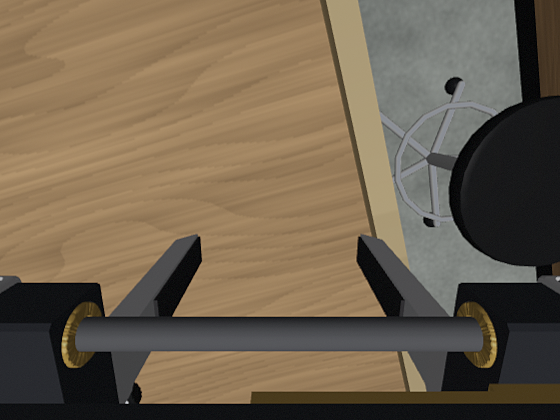

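Top view: the steel motor is at (258,231) and a brown look-alike at (357,289). The black battery is at (390,235) and a blue look-alike at (441,216). The controller is at (394,164), the larger wheel at (117,241), the small wheel at (124,178), the big plate at (195,170) and the small plate at (322,184). The steel motor and black battery fit the description; I'll confirm both in an enlarged crop.

```bash
python3 - <<'E'
from h import *
s=load('top0');im=s['color'][:,:,::-1]
def crop(x0,y0,w,h,k): return cv2.resize(im[y0:y0+h,x0:x0+w],None,fx=k,fy=k,interpolation=cv2.INTER_CUBIC)
cv2.imwrite('pics/c1.png',crop(235,140,240,170,3.3)[:600,:800])
cv2.imwrite('pics/c2.png',crop(90,115,180,155,3.8)[:600,:800])
P=cloud(s)
for n,u,v in [('bench',300,120),('plate',193,175),('small',322,184),('bat',390,235),('ctl',394,164),('motgear',261,224),('can',255,240),('wheel',117,241),('spare',124,178),('bench',220,330)]:
    print(n,np.round(P[v,u],4))
E
```

```text
bench [ 7.054e-01 -1.154e-01  5.000e-04]
plate [0.5687 0.1454 0.006 ]
small [ 0.5416 -0.1635  0.0042]
bat [ 0.4138 -0.3146  0.0227]
ctl [ 0.583  -0.3348  0.0232]
motgear [ 0.4452 -0.0165  0.0222]
can [ 0.4081 -0.0024  0.0244]
wheel [0.412  0.3135 0.023 ]
spare [0.5613 0.3055 0.0177]
bench [0.2071 0.0803 0.0009]
```

View pics/c1.png

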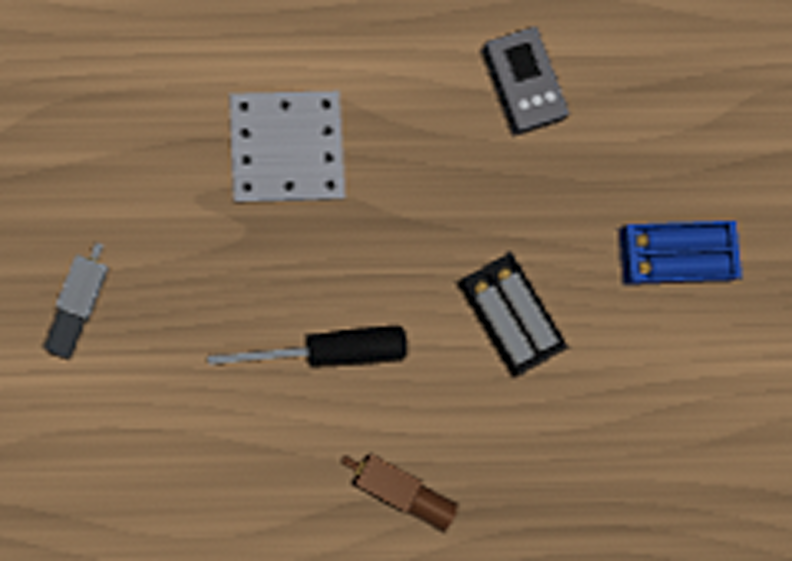

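View pics/c2.png

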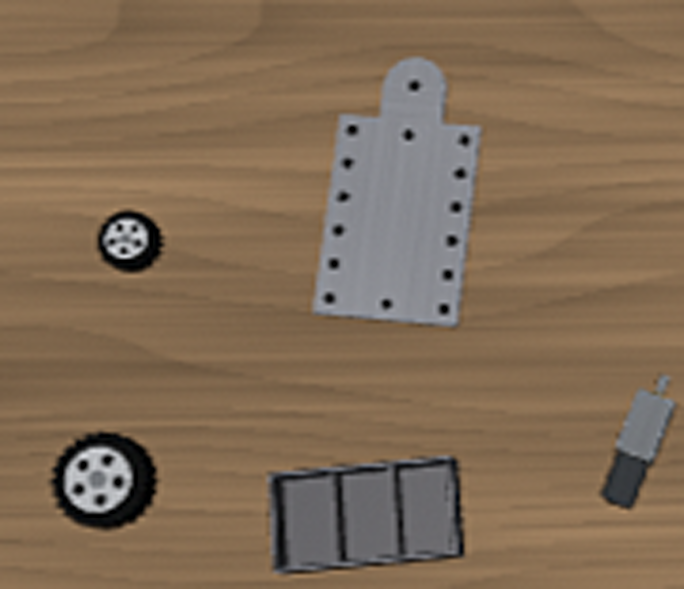

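The crops confirm it: the steel motor has a dark can at (258,231), and the black tray with two steel cells is the battery at (390,235). The brown motor and the blue battery are the look-alikes. Next I'll fit poses to the known sizes.

```bash
cat >> h.py <<'E'
def fit(model,pts):
    m=np.array(model,float);q=pts[:,:2];mc=m.mean(0);qc=q.mean(0)
    U,S,Vt=np.linalg.svd((m-mc).T@(q-qc));R=(Vt.T@np.diag([1,np.sign(np.linalg.det(Vt.T@U.T))])@U.T)
    t=qc-R@mc;res=np.linalg.norm(q-(m@R.T+t),axis=1)
    return t,np.degrees(np.arctan2(R[1,0],R[0,0])),res
def rect(a,b): return [(a/2,b/2),(a/2,-b/2),(-a/2,-b/2),(-a/2,b/2)] # far-left, far-right, near-right, near-left
E
python3 - <<'E'
from h import *
s=load('top0')
def P(x0,y0,k,l,z): return px2plane(s,(np.array(l)+.5)/k-.5+[x0,y0],z)
def show(n,r): print(n,np.round(r[0],4),round(r[1],1),'res mm',np.round(r[2]*1e3,1))
show('plate',fit(rect(.13,.09),P(90,115,3.8,[(340,114),(481,126),(457,325),(314,312)],.005)))
show('small',fit(rect(.08,.08),P(235,140,3.3,[(231,94),(339,92),(345,199),(235,202)],.005)))
show('bat',fit(rect(.078,.041),P(235,140,3.3,[(458,283),(510,252),(567,347),(516,377)],.021)))
show('ctl',fit(rect(.07,.04),P(235,140,3.3,[(489,46),(537,27),(568,113),(519,132)],.022)))
show('mot',fit([(.035,.012),(.035,-.012),(-.005,-.012),(-.005,.012)],P(235,140,3.3,[(79,256),(107,266),(89,317),(56,305)],.024)))
print(P(235,140,3.3,[(97,246)],.012),P(90,115,3.8,[(98,480)],.024),P(90,115,3.8,[(415,86)],.005))
E
```

```text
plate [0.5762 0.1423] -6.2 res mm [0.4 0.2 0.1 0.3]
small [ 0.5414 -0.1629] 0.4 res mm [0.4 0.5 0.1 0.3]
bat [ 0.4141 -0.3151] 28.5 res mm [1.6 1.5 0.9 1. ]
ctl [ 0.5841 -0.3369] 16.8 res mm [3.3 0.2 3.1 0.4]
mot [ 0.4258 -0.0079] -22.4 res mm [2.1 1.6 1.3 0.9]
[[ 0.4695861  -0.02361929  0.012     ]] [[0.41213799 0.31671138 0.024     ]] [[0.6632734  0.13272333 0.005     ]]
```

```bash
cat >> h.py <<'E'
from scipy.spatial.transform import Rotation as Rn
def target_rot(yaw):
    a=np.radians(yaw);x=np.array([np.cos(a),np.sin(a),0]);z=np.array([0,0,-1.]);return np.c_[x,np.cross(z,x),z]
def plan(pos,yaw,maxstep=.040,maxturn=7.0,n=None,dirn=None,final=True,dg=3):
    """print <=10 rows from measured pose to target; dirn: force sign of heading change"""
    o=env.observe();p=np.array(o['ee_pos']);R=np.array(o['tcp_rot']);pos=np.array(pos,float)
    Rt=target_rot(yaw);rv=Rn.from_matrix(R.T@Rt).as_rotvec(degrees=True)
    d=pos-p;k=max(int(np.ceil(np.linalg.norm(d)/maxstep)),int(np.ceil(np.linalg.norm(rv)/maxturn)),1)
    if n: k=max(k,n)
    rows=[]
    for i in range(min(k,10)):
        dp=R.T@(pos-p)/(k-i);rv=Rn.from_matrix(R.T@Rt).as_rotvec(degrees=True)/(k-i)
        row=np.r_[np.round(dp,dg),np.round(rv,1)]+0.
        rows.append(row.tolist());p=p+R@row[:3];R=R@Rn.from_rotvec(row[3:],degrees=True).as_matrix()
    print('t',round(o['time_s'],2),'k',k,'pos',np.round(o['ee_pos'],4),'yaw',round(np.degrees(np.arctan2(o['tcp_rot'][1][0],o['tcp_rot'][0][0])),2),'F',np.round(o['wrist_force'],1),'gap',round(o['finger_gap']*94,1))
    while len(rows)<10: rows.append([0]*6)
    print('['+',\n'.join('['+','.join('%g'%v for v in r)+']' for r in rows)+']')
    print('end',np.round(p,4))
E
python3 -c "
from h import *
plan([.5,.25,.2],10)"
```

```text
t 0.15 k 13 pos [0.1762 0.6252 0.2126] yaw 74.26 F [ 0.1  0.2 -1.4] gap 94.1
[[-0.021,0.032,0.001,0,0,4.9],
[-0.018,0.033,0.001,0,0,4.9],
[-0.015,0.035,0.001,0,0,5],
[-0.012,0.036,0.001,0,0,4.9],
[-0.009,0.037,0.001,0,0,5],
[-0.006,0.038,0.001,0,0,4.9],
[-0.003,0.038,0.001,0,0,5],
[0.001,0.038,0.001,0,0,4.9],
[0.004,0.038,0.001,0,0,5],
[0.007,0.038,0.001,0,0,4.9]]
end [0.4253 0.3364 0.2029]
```

Emit:
drive_tool(
  deltas=[
    [-0.021, 0.032, 0.001, 0, 0, 5],
    [-0.018, 0.033, 0.001, 0, 0, 5],
    [-0.015, 0.035, 0.001, 0, 0, 5],
    [-0.012, 0.036, 0.001, 0, 0, 5],
    [-0.009, 0.037, 0.001, 0, 0, 5],
    [-0.006, 0.038, 0.001, 0, 0, 5],
    [-0.003, 0.038, 0.001, 0, 0, 5],
    [0.001, 0.038, 0.001, 0, 0, 5],
    [0.004, 0.038, 0.001, 0, 0, 5],
    [0.007, 0.038, 0.001, 0, 0, 5],
  ],
)

```text
time_s: 0.98
ee_pos: [0.4228, 0.3231, 0.1989]
tcp_rot: [[0.923, 0.386, -0.004], [0.386, -0.923, -0.002], [-0.004, 0.001, -1.0]]
wrist_force: [0.7, 0.7, -0.7]
finger_gap: 1.002
```

```bash
python3 -c "
from h import *
plan([.43,-.1,.2],-61.5)"
```

```text
t 0.98 k 13 pos [0.4228 0.3231 0.1989] yaw 22.68 F [ 0.7  0.7 -0.7] gap 94.2
[[-0.012,0.03,0,0,0,6.5],
[-0.009,0.031,0,0,0,6.5],
[-0.005,0.032,0,0,0,6.5],
[-0.001,0.033,0,0,0,6.5],
[0.002,0.032,0,0,0,6.5],
[0.006,0.032,0,0,0,6.5],
[0.01,0.031,0,0,0,6.5],
[0.013,0.03,0,0,0,6.4],
[0.017,0.028,0,0,0,6.5],
[0.02,0.026,0,0.1,0,6.4]]
end [ 0.4287 -0.0023  0.1996]
```

Tracking is good.

Emit:
drive_tool(
  deltas=[
    [-0.012, 0.03, 0, 0, 0, 6.5],
    [-0.009, 0.031, 0, 0, 0, 6.5],
    [-0.005, 0.032, 0, 0, 0, 6.5],
    [-0.001, 0.033, 0, 0, 0, 6.5],
    [0.002, 0.032, 0, 0, 0, 6.5],
    [0.006, 0.032, 0, 0, 0, 6.5],
    [0.01, 0.031, 0, 0, 0, 6.5],
    [0.013, 0.03, 0, 0, 0, 6.5],
    [0.017, 0.028, 0, 0, 0, 6.5],
    [0.02, 0.026, 0, 0, 0, 6.5],
  ],
)

```text
time_s: 1.82
ee_pos: [0.4194, -0.0186, 0.1979]
tcp_rot: [[0.698, -0.716, -0.004], [-0.716, -0.698, -0.003], [-0.0, 0.005, -1.0]]
wrist_force: [0.7, 0.4, 0.2]
finger_gap: 1.002
```

```bash
python3 -c "
from h import *
plan([.414,-.315,.18],-61.5)"
```

```text
t 1.82 k 8 pos [ 0.4194 -0.0186  0.1979] yaw -45.72 F [0.7 0.4 0.2] gap 94.2
[[0.026,0.026,0.002,0,0,2],
[0.027,0.025,0.002,0,0,2],
[0.028,0.025,0.002,0,0,2],
[0.029,0.024,0.003,0.1,0,2],
[0.029,0.022,0.002,0,0,1.9],
[0.03,0.022,0.003,0.1,0,2],
[0.031,0.02,0.002,0,0,1.9],
[0.032,0.019,0.003,0.1,0,2],
[0,0,0,0,0,0],
[0,0,0,0,0,0]]
end [ 0.4145 -0.315   0.1796]
```

Emit:
drive_tool(
  deltas=[
    [0.026, 0.026, 0.002, 0, 0, 2],
    [0.027, 0.025, 0.002, 0, 0, 2],
    [0.028, 0.025, 0.002, 0, 0, 2],
    [0.029, 0.024, 0.003, 0, 0, 2],
    [0.029, 0.022, 0.002, 0, 0, 2],
    [0.03, 0.022, 0.003, 0, 0, 2],
    [0.031, 0.02, 0.002, 0, 0, 2],
    [0.03, 0.019, 0.003, 0, 0, 2],
    [0, 0, 0, 0, 0, 0],
    [0, 0, 0, 0, 0, 0],
  ],
)

```text
time_s: 2.65
ee_pos: [0.4045, -0.3334, 0.1783]
tcp_rot: [[0.449, -0.894, -0.002], [-0.894, -0.449, -0.004], [0.003, 0.003, -1.0]]
wrist_force: [-0.1, -0.1, -0.6]
finger_gap: 0.998
```

```bash
python3 -c "
from h import *
s=snap('wrist','wb');print(s['o']['ee_pos'],np.round(s['o']['joints'],1))
R=Rn.from_euler('z',28.5,degrees=True).as_matrix()
m=np.c_[np.array(rect(.078,.041)),[.021]*4]@R.T+[.4141,-.3151,0]
q=proj(s,m);print(np.round(q),np.round(proj(s,s['o']['ee_pos'])))
im=s['color'][:,:,::-1].copy()
cv2.imwrite('pics/wb2.png',cv2.resize(im[100:400,130:430],None,fx=2,fy=2,interpolation=cv2.INTER_CUBIC))
"
```

```text
[ 0.40451583 -0.33338207  0.17834584] [-51.8  -1.  109.4  -0.2  71.4  11.6]
[[245. 139.]
 [286. 138.]
 [288. 212.]
 [250. 213.]] [[280. 253.]]
```

View pics/wb2.png

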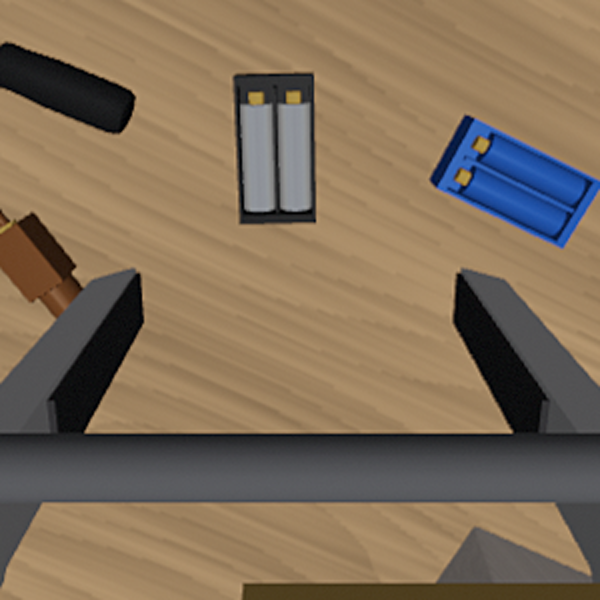

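```bash
python3 -c "
from h import *
s=load('wb')
p=px2plane(s,(np.array([(236,75),(313,74),(315,221),(240,223)])+.5)/2-.5+[130,100],.021)
print(p)
c=p-p.mean(0)
# image up = tool +y ; order far-left.. 
for order in ([0,1,2,3],[2,3,0,1]):
    r=fit(rect(.078,.041),p[order]);print(np.round(r[0],4),r[1],r[2]*1e3)
plan([.414,-.315,.09],-61.5)
"
```

```text
[[ 0.44128692 -0.27989827  0.021     ]
 [ 0.45912538 -0.31436138  0.021     ]
 [ 0.39088499 -0.35034178  0.021     ]
 [ 0.37190254 -0.3149019   0.021     ]]
[ 0.4158 -0.3149] 27.388207751903998 [1.20052158 1.0677033  0.73372149 0.32976605]
[ 0.4158 -0.3149] -152.611792248096 [0.73372149 0.32976605 1.20052158 1.0677033 ]
t 2.7 k 3 pos [ 0.4046 -0.3331  0.1784] yaw -63.29 F [-1.  -0.8 -0.1] gap 94.1
[[-0.004,-0.006,0.029,0.1,-0.1,-0.6],
[-0.004,-0.005,0.03,0.1,0,-0.6],
[-0.004,-0.006,0.029,0,-0.1,-0.6],
[0,0,0,0,0,0],
[0,0,0,0,0,0],
[0,0,0,0,0,0],
[0,0,0,0,0,0],
[0,0,0,0,0,0],
[0,0,0,0,0,0],
[0,0,0,0,0,0]]
end [ 0.4141 -0.3149  0.0903]
```

Emit:
drive_tool(
  deltas=[
    [-0.004, -0.006, 0.02, 0, 0, 0],
    [-0.004, -0.006, 0.02, 0, 0, 0],
    [-0.003, -0.005, 0.02, 0, 0, 0],
    [0, 0, 0.02, 0, 0, -0.3],
    [0, 0, 0.015, 0, 0, -0.3],
    [0, 0, 0.008, 0, 0, 0],
    [0, 0, 0, 0, 0, 0],
    [0, 0, 0, 0, 0, 0],
    [0, 0, 0, 0, 0, 0],
    [0, 0, 0, 0, 0, 0],
  ],
  grip=0.07,
)

```text
time_s: 3.53
ee_pos: [0.4184, -0.3073, 0.0753]
tcp_rot: [[0.471, -0.882, 0.003], [-0.882, -0.471, -0.008], [0.009, 0.001, -1.0]]
wrist_force: [-0.5, 0.2, -0.2]
finger_gap: 0.747
```

```bash
python3 -c "
from h import *
plan([.4155,-.315,.011],-62.5,maxstep=.015,dg=4)
"
```

```text
t 3.53 k 5 pos [ 0.4184 -0.3073  0.0753] yaw -61.92 F [-0.5  0.2 -0.2] gap 70.2
[[0.001,0.0012,0.0129,0,-0.1,0.1],
[0.001,0.0012,0.0129,0,-0.1,0.1],
[0.001,0.0012,0.0129,0,-0.1,0.1],
[0.0011,0.0012,0.0128,0,-0.1,0.1],
[0.001,0.0013,0.0129,0.1,-0.1,0.2],
[0,0,0,0,0,0],
[0,0,0,0,0,0],
[0,0,0,0,0,0],
[0,0,0,0,0,0],
[0,0,0,0,0,0]]
end [ 0.4155 -0.315   0.011 ]
```

Emit:
drive_tool(
  deltas=[
    [0.003, 0.003, 0.005, 0, -0.2, 0.3],
    [0.002, 0.003, 0.01, 0, -0.2, 0.3],
    [0, 0, 0.01, 0, 0, 0],
    [0, 0, 0.008, 0, 0, 0],
    [0, 0, 0.005, 0, 0, 0],
    [0, 0, 0, 0, 0, 0],
    [0, 0, 0, 0, 0, 0],
    [0, 0, 0, 0, 0, 0],
    [0, 0, 0, 0, 0, 0],
    [0, 0, 0, 0, 0, 0],
  ],
)

```text
time_s: 4.37
ee_pos: [0.416, -0.3173, 0.0353]
tcp_rot: [[0.459, -0.888, 0.002], [-0.888, -0.459, -0.004], [0.005, 0.001, -1.0]]
wrist_force: [-0.2, 0.0, -0.2]
finger_gap: 0.748
```

```bash
python3 -c "
from h import *
plan([.4155,-.315,.011],-62.5,maxstep=.015,dg=4)
"
```

```text
t 4.37 k 2 pos [ 0.416  -0.3173  0.0353] yaw -62.65 F [-0.2  0.  -0.2] gap 70.3
[[-0.0012,-0.0003,0.0121,0,-0.1,-0.1],
[-0.0012,-0.0003,0.0122,0,-0.2,-0.1],
[0,0,0,0,0,0],
[0,0,0,0,0,0],
[0,0,0,0,0,0],
[0,0,0,0,0,0],
[0,0,0,0,0,0],
[0,0,0,0,0,0],
[0,0,0,0,0,0],
[0,0,0,0,0,0]]
end [ 0.4155 -0.315   0.011 ]
```

Emit:
drive_tool(
  deltas=[
    [-0.001, 0, 0.01, 0, -0.2, 0],
    [-0.001, 0, 0.008, 0, 0, 0],
    [0, 0, 0.005, 0, 0, 0],
    [0, 0, 0.001, 0, 0, 0],
    [0, 0, 0, 0, 0, 0],
    [0, 0, 0, 0, 0, 0],
    [0, 0, 0, 0, 0, 0],
    [0, 0, 0, 0, 0, 0],
    [0, 0, 0, 0, 0, 0],
    [0, 0, 0, 0, 0, 0],
  ],
)

```text
time_s: 5.2
ee_pos: [0.4156, -0.3157, 0.0094]
tcp_rot: [[0.46, -0.888, 0.001], [-0.888, -0.46, -0.002], [0.002, 0.0, -1.0]]
wrist_force: [0.2, -0.1, 0.0]
finger_gap: 0.744
```

Emit:
drive_tool(
  deltas=[
    [0, 0, 0, 0, 0, 0],
    [0, 0, 0, 0, 0, 0],
    [0, 0, 0, 0, 0, 0],
    [0, 0, 0, 0, 0, 0],
    [0, 0, 0, 0, 0, 0],
    [0, 0, 0, 0, 0, 0],
    [0, 0, 0, 0, 0, 0],
    [0, 0, 0, 0, 0, 0],
    [0, 0, 0, 0, 0, 0],
    [0, 0, 0, 0, 0, 0],
  ],
  grip=0.03,
  force=20,
)

```text
time_s: 6.03
ee_pos: [0.4158, -0.3161, 0.01]
tcp_rot: [[0.46, -0.888, 0.002], [-0.888, -0.46, -0.003], [0.003, -0.0, -1.0]]
wrist_force: [0.9, -0.3, -0.5]
finger_gap: 0.432
```

```bash
python3 -c "
from h import *
plan([.4155,-.315,.12],-62.5,dg=4)
"
```

```text
t 6.03 k 3 pos [ 0.4158 -0.3161  0.01  ] yaw -62.63 F [ 0.9 -0.3 -0.5] gap 40.6
[[-0.0002,-0.0001,-0.0367,0,-0.1,0],
[-0.0003,0,-0.0366,0,0,-0.1],
[-0.0004,-0.0001,-0.0367,0,-0.1,0],
[0,0,0,0,0,0],
[0,0,0,0,0,0],
[0,0,0,0,0,0],
[0,0,0,0,0,0],
[0,0,0,0,0,0],
[0,0,0,0,0,0],
[0,0,0,0,0,0]]
end [ 0.4155 -0.315   0.12  ]
```

Emit:
drive_tool(
  deltas=[
    [0, 0, -0.01, 0, 0, 0],
    [0, 0, -0.02, 0, 0, 0],
    [0, 0, -0.03, 0, 0, 0],
    [0, 0, -0.03, 0, 0, 0],
    [0, 0, -0.015, 0, 0, 0],
    [0, 0, -0.005, 0, 0, 0],
    [0, 0, 0, 0, 0, 0],
    [0, 0, 0, 0, 0, 0],
    [0, 0, 0, 0, 0, 0],
    [0, 0, 0, 0, 0, 0],
  ],
)

```text
time_s: 6.87
ee_pos: [0.4128, -0.3124, 0.1229]
tcp_rot: [[0.46, -0.888, -0.005], [-0.888, -0.46, 0.004], [-0.006, 0.002, -1.0]]
wrist_force: [-0.1, -0.5, -1.8]
finger_gap: 0.435
```

```bash
python3 -c "
from h import *
plan([.5762,.1423,.12],-96.2,maxstep=.035)
"
```

```text
t 6.87 k 14 pos [ 0.4128 -0.3124  0.1229] yaw -62.64 F [-0.1 -0.5 -1.8] gap 40.9
[[-0.023,-0.025,0,0,0,2.4],
[-0.025,-0.024,0,0,0,2.4],
[-0.026,-0.023,0,0,0,2.4],
[-0.026,-0.022,0,0,0,2.4],
[-0.027,-0.021,0,0,0,2.4],
[-0.028,-0.02,0,0,0,2.4],
[-0.029,-0.019,0.001,0,0,2.4],
[-0.03,-0.017,0,0,0,2.4],
[-0.031,-0.016,0.001,0,0,2.4],
[-0.031,-0.015,0,0.1,0.1,2.4]]
end [0.5286 0.012  0.1218]
```

Emit:
drive_tool(
  deltas=[
    [-0.015, -0.015, 0, 0, 0, 2.4],
    [-0.025, -0.024, 0, 0, 0, 2.4],
    [-0.026, -0.023, 0, 0, 0, 2.4],
    [-0.026, -0.022, 0, 0, 0, 2.4],
    [-0.027, -0.021, 0, 0, 0, 2.4],
    [-0.028, -0.02, 0, 0, 0, 2.4],
    [-0.029, -0.019, 0, 0, 0, 2.4],
    [-0.03, -0.017, 0, 0, 0, 2.4],
    [-0.031, -0.016, 0, 0, 0, 2.4],
    [-0.031, -0.015, 0, 0, 0, 2.4],
  ],
)

```text
time_s: 7.7
ee_pos: [0.523, 0.0099, 0.1113]
tcp_rot: [[0.025, -0.999, -0.025], [-1.0, -0.025, 0.014], [-0.014, 0.025, -1.0]]
wrist_force: [0.0, 0.3, -1.1]
finger_gap: 0.43
```

```bash
python3 -c "
from h import *
plan([.5762,.1423,.11],-96.2,maxstep=.025)
"
```

```text
t 7.7 k 6 pos [0.523  0.0099 0.1113] yaw -88.59 F [ 0.   0.3 -1.1] gap 40.4
[[-0.022,-0.009,0,0.2,0.1,1.3],
[-0.022,-0.009,0,0.3,0.1,1.3],
[-0.022,-0.009,0,0.2,0.1,1.3],
[-0.022,-0.008,0.001,0.3,0.1,1.2],
[-0.023,-0.007,0,0.2,0.2,1.3],
[-0.023,-0.007,0.001,0.3,0.1,1.2],
[0,0,0,0,0,0],
[0,0,0,0,0,0],
[0,0,0,0,0,0],
[0,0,0,0,0,0]]
end [0.5762 0.1424 0.1098]
```

Emit:
drive_tool(
  deltas=[
    [-0.022, -0.009, 0, 0.2, 0.1, 1],
    [-0.022, -0.009, 0, 0.3, 0.1, 1],
    [-0.022, -0.008, 0, 0.2, 0.1, 1],
    [-0.02, -0.007, 0, 0.3, 0.1, 1],
    [-0.015, -0.005, 0, 0.2, 0.2, 1],
    [-0.012, -0.003, 0, 0.2, 0.1, 0.5],
    [0, 0, 0, 0, 0, 0],
    [0, 0, 0, 0, 0, 0],
    [0, 0, 0, 0, 0, 0],
    [0, 0, 0, 0, 0, 0],
  ],
)

```text
time_s: 8.53
ee_pos: [0.5592, 0.1346, 0.0974]
tcp_rot: [[-0.068, -0.997, -0.024], [-0.998, 0.068, 0.001], [0.0, 0.024, -1.0]]
wrist_force: [-0.0, 0.6, -1.5]
finger_gap: 0.435
```

```bash
python3 -c "
from h import *
s=snap('wrist','wp')
cv2.imwrite('pics/wp2.png',cv2.resize(s['color'][:,:,::-1],None,fx=1.42,fy=1.42,interpolation=cv2.INTER_CUBIC))
a=np.radians(-6.2);R=np.array([[np.cos(a),-np.sin(a)],[np.sin(a),np.cos(a)]])
m=np.c_[np.array(rect(.13,.09))@R.T+[.5762,.1423],[.005]*4]
print(np.round(proj(s,m)*1.42+.2))
plan([.5762,.1423,.11],-96.2,maxstep=.025)
"
```

```text
[[304. 149.]
 [467. 156.]
 [449. 370.]
 [307. 365.]]
t 8.58 k 1 pos [0.5592 0.1345 0.0974] yaw -93.9 F [-0.1 -0.2 -1.7] gap 40.8
[[-0.009,-0.016,-0.013,1.4,0,2.3],
[0,0,0,0,0,0],
[0,0,0,0,0,0],
[0,0,0,0,0,0],
[0,0,0,0,0,0],
[0,0,0,0,0,0],
[0,0,0,0,0,0],
[0,0,0,0,0,0],
[0,0,0,0,0,0],
[0,0,0,0,0,0]]
end [0.5761 0.1423 0.11  ]
```

View pics/wp2.png

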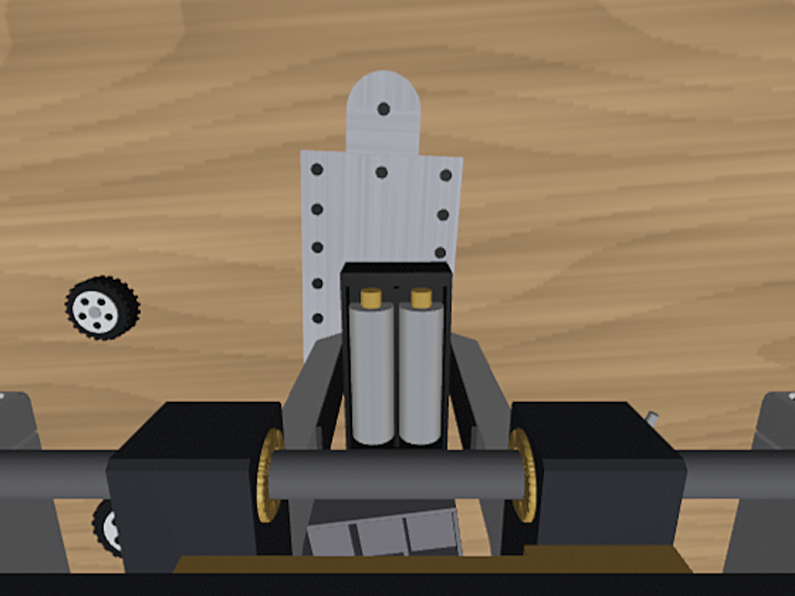

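```bash
python3 -c "
from h import *
s=load('wp')
uv=(np.array([(301.5,150),(463,157),(383.5,70)])+.5)/1.42-.5
p=px2plane(s,uv,.005)
r=fit([(.065,.045),(.065,-.045),(.107,0)],p);print(np.round(r[0],4),r[1],r[2]*1e3)
r=fit([(.065,.045),(.065,-.045)],p[:2]);print(np.round(r[0],4),r[1],r[2]*1e3)
P=cloud(s);print(P[150,270])
# hi-res crop
im=s['color'][40:180,190:350,::-1];cv2.imwrite('pics/wp3.png',cv2.resize(im,None,fx=4,fy=4,interpolation=cv2.INTER_CUBIC))
"
```

```text
[0.5759 0.1439] -6.015776669114721 [0.58484051 0.26177127 0.43101514]
[0.5759 0.144 ] -6.271823435893401 [0.34453856 0.34453856]
[0.60791752 0.13870269 0.00576383]
```

View pics/wp3.png

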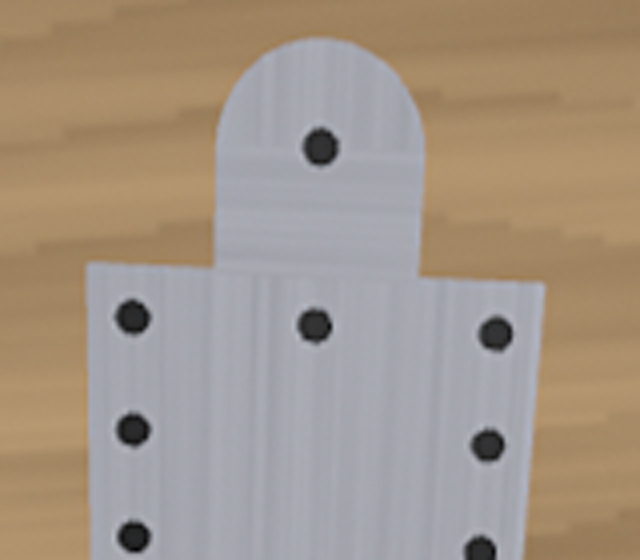

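```bash
python3 -c "
from h import *
s=load('wp');o=s['o']
uv=(np.array([(346,274),(450,275)])+.5)/1.42-.5
M=np.array(s['mount']);r=rays(s,uv);d=np.c_[r,np.ones(2)]@M[:3,:3].T;c=M[:3,3]
print((c+d*((-.011-c[2])/d[:,2])[:,None])*1e3)
im=s['color'][170:330,220:340,::-1];cv2.imwrite('pics/wp4.png',cv2.resize(im,None,fx=3.7,fy=3.7,interpolation=cv2.INTER_CUBIC))
plan([.576,.1435,.06],-96.2,maxstep=.025)
"
```

```text
[[-18.58326177 -38.06216304 -11.        ]
 [ 19.15388882 -37.66674502 -11.        ]]
t 8.58 k 2 pos [0.5592 0.1345 0.0974] yaw -93.9 F [-0.1 -0.2 -1.7] gap 40.8
[[-0.005,-0.009,0.018,0.7,0,1.2],
[-0.005,-0.008,0.019,0.7,0,1.1],
[0,0,0,0,0,0],
[0,0,0,0,0,0],
[0,0,0,0,0,0],
[0,0,0,0,0,0],
[0,0,0,0,0,0],
[0,0,0,0,0,0],
[0,0,0,0,0,0],
[0,0,0,0,0,0]]
end [0.5762 0.1431 0.0601]
```

View pics/wp4.png

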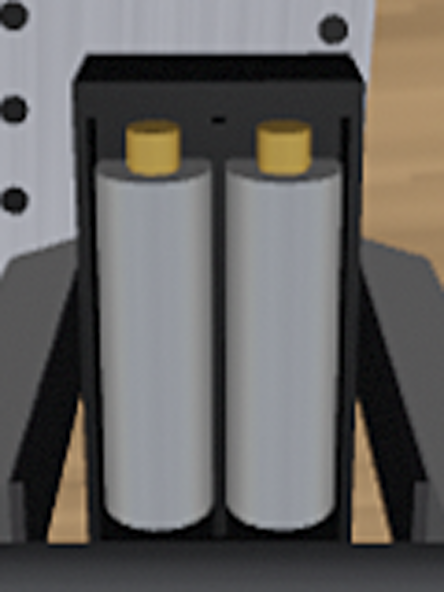

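Emit:
drive_tool(
  deltas=[
    [-0.003, -0.006, 0.01, 0.7, 0, 0.8],
    [-0.003, -0.006, 0.012, 0.7, 0, 0.8],
    [-0.002, -0.004, 0.012, 0, 0, 0.4],
    [0, 0, 0.01, 0, 0, 0],
    [0, 0, 0.006, 0, 0, 0],
    [0, 0, 0, 0, 0, 0],
    [0, 0, 0, 0, 0, 0],
    [0, 0, 0, 0, 0, 0],
    [0, 0, 0, 0, 0, 0],
    [0, 0, 0, 0, 0, 0],
  ],
)

```text
time_s: 9.42
ee_pos: [0.5767, 0.1359, 0.0472]
tcp_rot: [[-0.11, -0.994, 0.004], [-0.994, 0.11, -0.001], [0.001, -0.004, -1.0]]
wrist_force: [0.5, 0.5, -2.0]
finger_gap: 0.437
```

```bash
python3 -c "
from h import *
plan([.5765,.1435,.03],-96.2,maxstep=.008,dg=4)
"
```

```text
t 9.42 k 3 pos [0.5767 0.1359 0.0472] yaw -96.34 F [ 0.5  0.5 -2. ] gap 41.1
[[-0.0025,0.0004,0.0057,-0.1,0,0],
[-0.0025,0.0003,0.0057,-0.1,0,-0.1],
[-0.0025,0.0003,0.0058,0,0,0],
[0,0,0,0,0,0],
[0,0,0,0,0,0],
[0,0,0,0,0,0],
[0,0,0,0,0,0],
[0,0,0,0,0,0],
[0,0,0,0,0,0],
[0,0,0,0,0,0]]
end [0.5765 0.1434 0.03  ]
```

Emit:
drive_tool(
  deltas=[
    [-0.0025, 0, 0.004, 0, 0, 0],
    [-0.0025, 0, 0.006, 0, 0, 0],
    [-0.0025, 0, 0.006, 0, 0, 0],
    [0, 0, 0.003, 0, 0, 0],
    [0, 0, 0, 0, 0, 0],
    [0, 0, 0, 0, 0, 0],
    [0, 0, 0, 0, 0, 0],
    [0, 0, 0, 0, 0, 0],
    [0, 0, 0, 0, 0, 0],
    [0, 0, 0, 0, 0, 0],
  ],
)

```text
time_s: 10.25
ee_pos: [0.5783, 0.1446, 0.0271]
tcp_rot: [[-0.11, -0.994, 0.005], [-0.994, 0.11, -0.001], [0.0, -0.006, -1.0]]
wrist_force: [1.1, 0.0, -1.7]
finger_gap: 0.434
```

```bash
python3 -c "
from h import *
plan([.5765,.1435,.0155],-96.2,maxstep=.005,dg=4)
"
```

```text
t 10.25 k 3 pos [0.5783 0.1446 0.0271] yaw -96.3 F [ 1.1  0.  -1.7] gap 40.8
[[0.0004,0.0006,0.0039,-0.1,0,0],
[0.0004,0.0006,0.0039,-0.1,0,0],
[0.0005,0.0005,0.0038,-0.1,0,-0.1],
[0,0,0,0,0,0],
[0,0,0,0,0,0],
[0,0,0,0,0,0],
[0,0,0,0,0,0],
[0,0,0,0,0,0],
[0,0,0,0,0,0],
[0,0,0,0,0,0]]
end [0.5765 0.1435 0.0155]
```

Emit:
drive_tool(
  deltas=[
    [0.0005, 0.001, 0.003, -0.3, 0, 0],
    [0, 0.001, 0.003, 0, 0, 0],
    [0, 0, 0.003, 0, 0, 0],
    [0, 0, 0.001, 0, 0, 0],
    [0, 0, 0, 0, 0, 0],
    [0, 0, 0, 0, 0, 0],
    [0, 0, 0, 0, 0, 0],
    [0, 0, 0, 0, 0, 0],
    [0, 0, 0, 0, 0, 0],
    [0, 0, 0, 0, 0, 0],
  ],
)

```text
time_s: 11.08
ee_pos: [0.5763, 0.1441, 0.0164]
tcp_rot: [[-0.11, -0.994, 0.0], [-0.994, 0.11, -0.0], [0.0, -0.0, -1.0]]
wrist_force: [0.4, 0.0, -1.9]
finger_gap: 0.437
```

```bash
python3 -c "
from h import *
plan([.5765,.1435,.015],-96.2,maxstep=.005,dg=4)
"
```

```text
t 11.08 k 1 pos [0.5763 0.1441 0.0164] yaw -96.31 F [ 0.4  0.  -1.9] gap 41.1
[[0.0006,-0.0002,0.0014,0,0,-0.1],
[0,0,0,0,0,0],
[0,0,0,0,0,0],
[0,0,0,0,0,0],
[0,0,0,0,0,0],
[0,0,0,0,0,0],
[0,0,0,0,0,0],
[0,0,0,0,0,0],
[0,0,0,0,0,0],
[0,0,0,0,0,0]]
end [0.5765 0.1435 0.015 ]
```

Emit:
drive_tool(
  deltas=[
    [0.0005, 0, 0.001, 0, 0, 0],
    [0, 0, 0.001, 0, 0, 0],
    [0, 0, 0, 0, 0, 0],
    [0, 0, 0, 0, 0, 0],
    [0, 0, 0, 0, 0, 0],
    [0, 0, 0, 0, 0, 0],
    [0, 0, 0, 0, 0, 0],
    [0, 0, 0, 0, 0, 0],
    [0, 0, 0, 0, 0, 0],
    [0, 0, 0, 0, 0, 0],
  ],
)

```text
time_s: 11.92
ee_pos: [0.5769, 0.1436, 0.0151]
tcp_rot: [[-0.11, -0.994, 0.001], [-0.994, 0.11, -0.0], [0.0, -0.001, -1.0]]
wrist_force: [-1.0, -0.4, -0.4]
finger_gap: 0.432
```

Emit:
drive_tool(
  deltas=[
    [0, 0, 0, 0, 0, 0],
    [0, 0, 0, 0, 0, 0],
    [0, 0, 0, 0, 0, 0],
    [0, 0, 0, 0, 0, 0],
    [0, 0, 0, 0, 0, 0],
    [0, 0, 0, 0, 0, 0],
    [0, 0, -0.005, 0, 0, 0],
    [0, 0, -0.015, 0, 0, 0],
    [0, 0, -0.02, 0, 0, 0],
    [0, 0, -0.03, 0, 0, 0],
  ],
  grip=0.06,
)

```text
time_s: 12.75
ee_pos: [0.5721, 0.1432, 0.0814]
tcp_rot: [[-0.11, -0.994, -0.011], [-0.994, 0.11, -0.001], [0.002, 0.011, -1.0]]
wrist_force: [0.2, 0.6, -0.8]
finger_gap: 0.636
```

```bash
python3 -c "
from h import *
plan([.57,-.2,.17],-73.2,maxstep=.035)
"
```

```text
t 12.75 k 11 pos [0.5721 0.1432 0.0814] yaw -96.32 F [ 0.2  0.6 -0.8] gap 59.7
[[0.031,-0.003,-0.008,0.1,0,-2.1],
[0.031,-0.002,-0.008,0.1,0,-2.1],
[0.031,-0.001,-0.008,0.1,0,-2.1],
[0.031,0,-0.008,0,0,-2.1],
[0.031,0.001,-0.008,0.1,0,-2.1],
[0.031,0.003,-0.008,0,0,-2.1],
[0.031,0.004,-0.008,0.1,0,-2.1],
[0.031,0.005,-0.008,0,0,-2.1],
[0.031,0.006,-0.008,0.1,0,-2.1],
[0.031,0.007,-0.008,0,0,-2.1]]
end [ 0.5697 -0.1691  0.1618]
```

Emit:
drive_tool(
  deltas=[
    [0.025, -0.003, -0.015, 0, 0, -2],
    [0.035, -0.002, -0.015, 0.2, 0, -2],
    [0.038, -0.001, -0.012, 0.2, 0, -2],
    [0.038, 0, -0.01, 0.2, 0, -2],
    [0.038, 0.001, -0.008, 0.1, 0, -2],
    [0.038, 0.003, -0.006, 0, 0, -2],
    [0.038, 0.004, -0.004, 0, 0, -2],
    [0.038, 0.005, -0.002, 0, 0, -2],
    [0.038, 0.006, 0, 0, 0, -2],
    [0.036, 0.007, 0, 0, 0, -2],
  ],
  grip=0.07,
)

```text
time_s: 13.58
ee_pos: [0.5805, -0.23, 0.1726]
tcp_rot: [[0.266, -0.964, 0.023], [-0.964, -0.266, -0.005], [0.011, -0.021, -1.0]]
wrist_force: [1.2, 0.2, 0.3]
finger_gap: 0.747
```

```bash
python3 -c "
from h import *
plan([.555,-.33,.17],-73.2,maxstep=.025)
"
```

```text
t 13.58 k 5 pos [ 0.5805 -0.23    0.1726] yaw -74.58 F [1.2 0.2 0.3] gap 70.2
[[0.018,0.01,0.001,-0.2,-0.1,-0.3],
[0.018,0.01,0,-0.2,-0.1,-0.3],
[0.018,0.011,0.001,-0.3,-0.1,-0.3],
[0.018,0.011,0,-0.2,-0.2,-0.2],
[0.017,0.01,0.001,-0.3,-0.1,-0.3],
[0,0,0,0,0,0],
[0,0,0,0,0,0],
[0,0,0,0,0,0],
[0,0,0,0,0,0],
[0,0,0,0,0,0]]
end [ 0.5551 -0.3299  0.1696]
```

Emit:
drive_tool(
  deltas=[
    [0.018, 0.009, 0, -0.2, -0.1, 0],
    [0.018, 0.009, 0, -0.2, -0.1, 0],
    [0.018, 0.008, 0, -0.3, -0.1, 0],
    [0.014, 0.006, 0, -0.2, -0.1, 0],
    [0.008, 0.004, 0, 0, 0, 0],
    [0, 0, 0, 0, 0, 0],
    [0, 0, 0, 0, 0, 0],
    [0, 0, 0, 0, 0, 0],
    [0, 0, 0, 0, 0, 0],
    [0, 0, 0, 0, 0, 0],
  ],
)

```text
time_s: 14.42
ee_pos: [0.5646, -0.3229, 0.1758]
tcp_rot: [[0.261, -0.965, 0.008], [-0.965, -0.261, -0.004], [0.006, -0.007, -1.0]]
wrist_force: [-0.2, -0.0, -0.0]
finger_gap: 0.743
```

```bash
python3 -c "
from h import *
s=snap('wrist','wc');print(s['o']['ee_pos'])
cv2.imwrite('pics/wc2.png',cv2.resize(s['color'][60:300,180:380,::-1],None,fx=2.5,fy=2.5,interpolation=cv2.INTER_CUBIC))
s=snap('top','t1');cv2.imwrite('pics/t1c.png',cv2.resize(s['color'][110:220,140:260,::-1],None,fx=5,fy=5,interpolation=cv2.INTER_CUBIC))
"
```

```text
[ 0.56456457 -0.32292943  0.17584932]
```

View pics/wc2.png

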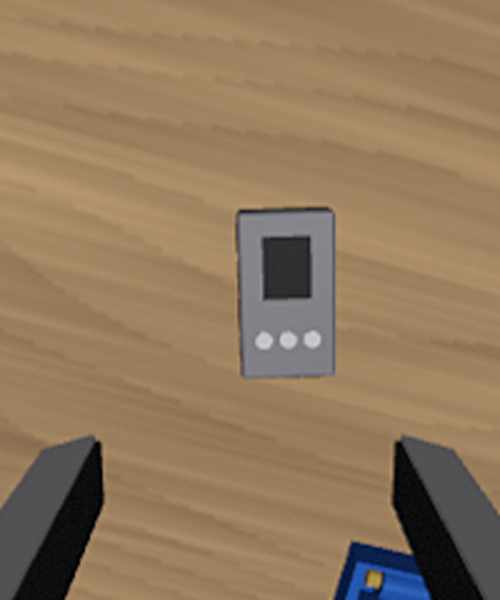

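View pics/t1c.png

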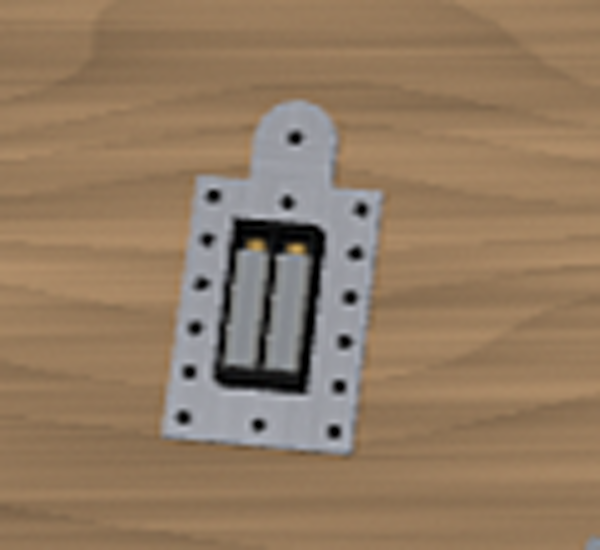

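The wrist view shows the controller's top face with corners at about (239,212),(334,210),(333,376),(243,378) in the crop, and the top view shows the battery lengthwise in the middle of the plate. Now fitting both.

```bash
python3 -c "
from h import *
s=load('wc')
p=px2plane(s,(np.array([(239.5,213),(333,211),(334,376),(244,377.5)])+.5)/2.5-.5+[180,60],.022)
r=fit(rect(.07,.04),p);print('ctl',np.round(r[0],4),r[1],r[2]*1e3)
s=load('t1')
p=px2plane(s,(np.array([(236,219),(325,229),(307,391),(217,380)])+.5)/5-.5+[140,110],.026)
r=fit(rect(.078,.041),p);print('bat',np.round(r[0],4),r[1],r[2]*1e3)
p=px2plane(s,(np.array([(197,176),(382,192),(353,454),(162,437)])+.5)/5-.5+[140,110],.005)
r=fit(rect(.13,.09),p);print('plate',np.round(r[0],4),r[1],r[2]*1e3)
plan([.584,-.337,.08],-73.2,maxstep=.02,dg=4)
"
```

```text
ctl [ 0.5854 -0.335 ] 16.61604100670722 [1.20122281 1.46853612 0.9060352  1.29552581]
bat [0.5746 0.1396] -6.074885958487478 [1.34585994 0.50237884 1.4613182  0.64036011]
plate [0.5757 0.1425] -6.05798953304131 [0.1855349  0.16876147 0.64873137 0.60351183]
t 14.52 k 5 pos [ 0.5646 -0.323   0.1759] yaw -74.88 F [ 0.5  0.3 -0.2] gap 69.9
[[0.0036,-0.0029,0.0192,-0.1,-0.1,-0.3],
[0.0036,-0.0029,0.0192,-0.1,-0.1,-0.3],
[0.0037,-0.0029,0.0192,-0.1,-0.1,-0.4],
[0.0037,-0.0029,0.0192,0,0,-0.3],
[0.0038,-0.003,0.0192,-0.1,-0.1,-0.4],
[0,0,0,0,0,0],
[0,0,0,0,0,0],
[0,0,0,0,0,0],
[0,0,0,0,0,0],
[0,0,0,0,0,0]]
end [ 0.5841 -0.337   0.08  ]
```

Emit:
drive_tool(
  deltas=[
    [0.003, -0.004, 0.015, -0.1, -0.1, -0.3],
    [0.003, -0.004, 0.02, -0.1, -0.1, -0.3],
    [0.003, -0.004, 0.02, -0.1, -0.1, -0.3],
    [0.002, -0.003, 0.02, 0, 0, -0.3],
    [0, 0, 0.015, 0, 0, 0],
    [0, 0, 0.01, 0, 0, 0],
    [0, 0, 0, 0, 0, 0],
    [0, 0, 0, 0, 0, 0],
    [0, 0, 0, 0, 0, 0],
    [0, 0, 0, 0, 0, 0],
  ],
)

```text
time_s: 15.35
ee_pos: [0.5865, -0.328, 0.0763]
tcp_rot: [[0.287, -0.958, 0.007], [-0.958, -0.287, -0.005], [0.007, -0.005, -1.0]]
wrist_force: [0.8, 0.9, 0.6]
finger_gap: 0.742
```

```bash
python3 -c "
from h import *
plan([.585,-.335,.04],-73.4,maxstep=.02,dg=4)
"
```

```text
t 15.35 k 2 pos [ 0.5865 -0.328   0.0763] yaw -73.34 F [0.8 0.9 0.6] gap 69.8
[[0.003,0.0018,0.0181,-0.2,-0.2,0],
[0.0031,0.0018,0.0182,-0.1,-0.2,0.1],
[0,0,0,0,0,0],
[0,0,0,0,0,0],
[0,0,0,0,0,0],
[0,0,0,0,0,0],
[0,0,0,0,0,0],
[0,0,0,0,0,0],
[0,0,0,0,0,0],
[0,0,0,0,0,0]]
end [ 0.585 -0.335  0.04 ]
```

Emit:
drive_tool(
  deltas=[
    [0.003, 0.002, 0.008, -0.2, -0.2, 0],
    [0.003, 0.002, 0.012, -0.1, -0.2, 0],
    [0, 0, 0.012, 0, 0, 0],
    [0, 0, 0.006, 0, 0, 0],
    [0, 0, 0.002, 0, 0, 0],
    [0, 0, 0, 0, 0, 0],
    [0, 0, 0, 0, 0, 0],
    [0, 0, 0, 0, 0, 0],
    [0, 0, 0, 0, 0, 0],
    [0, 0, 0, 0, 0, 0],
  ],
)

```text
time_s: 16.18
ee_pos: [0.5855, -0.3371, 0.0347]
tcp_rot: [[0.286, -0.958, 0.003], [-0.958, -0.286, -0.002], [0.003, -0.002, -1.0]]
wrist_force: [-0.2, -0.0, 0.4]
finger_gap: 0.745
```

```bash
python3 -c "
from h import *
plan([.585,-.335,.011],-73.4,maxstep=.01,dg=4)
"
```

```text
t 16.18 k 3 pos [ 0.5855 -0.3371  0.0347] yaw -73.37 F [-0.2 -0.   0.4] gap 70.0
[[-0.0007,0,0.0079,0,0,0],
[-0.0008,-0.0001,0.0079,-0.1,-0.1,0],
[-0.0007,0,0.0079,0,0,0],
[0,0,0,0,0,0],
[0,0,0,0,0,0],
[0,0,0,0,0,0],
[0,0,0,0,0,0],
[0,0,0,0,0,0],
[0,0,0,0,0,0],
[0,0,0,0,0,0]]
end [ 0.585 -0.335  0.011]
```

Emit:
drive_tool(
  deltas=[
    [-0.001, 0, 0.007, 0, 0, 0],
    [-0.001, 0, 0.008, 0, 0, 0],
    [0, 0, 0.006, 0, 0, 0],
    [0, 0, 0.002, 0, 0, 0],
    [0, 0, 0, 0, 0, 0],
    [0, 0, 0, 0, 0, 0],
    [0, 0, 0, 0, 0, 0],
    [0, 0, 0, 0, 0, 0],
    [0, 0, 0, 0, 0, 0],
    [0, 0, 0, 0, 0, 0],
  ],
)

```text
time_s: 17.02
ee_pos: [0.5853, -0.3351, 0.0099]
tcp_rot: [[0.287, -0.958, 0.003], [-0.958, -0.287, -0.003], [0.004, -0.003, -1.0]]
wrist_force: [0.6, -0.0, 0.2]
finger_gap: 0.742
```

Emit:
drive_tool(
  deltas=[
    [0, 0, 0, 0, 0, 0],
    [0, 0, 0, 0, 0, 0],
    [0, 0, 0, 0, 0, 0],
    [0, 0, 0, 0, 0, 0],
    [0, 0, 0, 0, 0, 0],
    [0, 0, 0, 0, 0, 0],
    [0, 0, 0, 0, 0, 0],
    [0, 0, 0, 0, 0, 0],
    [0, 0, 0, 0, 0, 0],
    [0, 0, 0, 0, 0, 0],
  ],
  grip=0.03,
  force=20,
)

```text
time_s: 17.85
ee_pos: [0.5858, -0.3355, 0.0108]
tcp_rot: [[0.287, -0.958, 0.005], [-0.958, -0.287, -0.004], [0.005, -0.003, -1.0]]
wrist_force: [-0.1, -0.6, 0.2]
finger_gap: 0.425
```

Emit:
drive_tool(
  deltas=[
    [0, 0, -0.01, 0, 0, 0],
    [0, 0, -0.02, 0, 0, 0],
    [0, 0, -0.03, 0, 0, 0],
    [0, 0, -0.03, 0, 0, 0],
    [0, 0, -0.015, 0, 0, 0],
    [0, 0, -0.005, 0, 0, 0],
    [0, 0, 0, 0, 0, 0],
    [0, 0, 0, 0, 0, 0],
    [0, 0, 0, 0, 0, 0],
    [0, 0, 0, 0, 0, 0],
  ],
)

```text
time_s: 18.68
ee_pos: [0.5826, -0.3329, 0.1237]
tcp_rot: [[0.287, -0.958, -0.002], [-0.958, -0.287, 0.002], [-0.002, 0.001, -1.0]]
wrist_force: [0.6, 0.5, -0.6]
finger_gap: 0.421
```

```bash
python3 -c "
from h import *
plan([.56,.1435,.13],-96.2,maxstep=.035)
"
```

```text
t 18.68 k 14 pos [ 0.5826 -0.3329  0.1237] yaw -73.35 F [ 0.6  0.5 -0.6] gap 39.6
[[-0.033,-0.008,0,0,0,1.6],
[-0.033,-0.007,0,0,0,1.6],
[-0.034,-0.006,0,0,0,1.6],
[-0.034,-0.005,0,0,0,1.6],
[-0.034,-0.005,-0.001,0,0,1.6],
[-0.034,-0.004,0,0,0,1.7],
[-0.034,-0.003,-0.001,0,0,1.6],
[-0.034,-0.002,0,0,0,1.7],
[-0.034,0,-0.001,0,0,1.6],
[-0.034,0,0,0,0,1.7]]
end [0.5669 0.008  0.1273]
```

Emit:
drive_tool(
  deltas=[
    [-0.02, -0.005, -0.002, 0, 0, 1.6],
    [-0.033, -0.007, -0.002, 0, 0, 1.6],
    [-0.034, -0.006, -0.002, 0, 0, 1.6],
    [-0.034, -0.005, -0.002, 0, 0, 1.6],
    [-0.034, -0.005, -0.002, 0, 0, 1.6],
    [-0.034, -0.004, -0.001, 0, 0, 1.6],
    [-0.034, -0.003, -0.001, 0, 0, 1.6],
    [-0.034, -0.002, -0.001, 0, 0, 1.6],
    [-0.034, 0, -0.001, 0, 0, 1.6],
    [-0.034, 0, -0.001, 0, 0, 1.6],
  ],
)

```text
time_s: 19.52
ee_pos: [0.5614, 0.0044, 0.1259]
tcp_rot: [[-0.015, -1.0, -0.024], [-1.0, 0.015, 0.011], [-0.01, 0.024, -1.0]]
wrist_force: [0.4, -0.4, -0.6]
finger_gap: 0.422
```

```bash
python3 -c "
from h import *
plan([.56,.13,.13],-96.2,maxstep=.025)
"
```

```text
t 19.52 k 6 pos [0.5614 0.0044 0.1259] yaw -90.87 F [ 0.4 -0.4 -0.6] gap 39.7
[[-0.021,0.001,0,0.2,0.1,0.9],
[-0.021,0.001,-0.001,0.2,0.1,0.9],
[-0.021,0.001,-0.001,0.2,0.1,0.9],
[-0.021,0.001,0,0.3,0.1,0.9],
[-0.021,0.002,-0.001,0.2,0.1,0.9],
[-0.02,0.002,0,0.3,0,0.8],
[0,0,0,0,0,0],
[0,0,0,0,0,0],
[0,0,0,0,0,0],
[0,0,0,0,0,0]]
end [0.5602 0.1297 0.1296]
```

Emit:
drive_tool(
  deltas=[
    [-0.021, 0.008, -0.002, 0.2, 0.1, 0.9],
    [-0.021, 0.01, -0.002, 0.2, 0.1, 0.9],
    [-0.021, 0.01, -0.002, 0.2, 0.1, 0.9],
    [-0.021, 0.01, -0.001, 0.3, 0.1, 0.9],
    [-0.02, 0.01, 0, 0.2, 0.1, 0.9],
    [-0.01, 0.006, 0, 0.3, 0, 0.8],
    [0, 0, 0, 0, 0, 0],
    [0, 0, 0, 0, 0, 0],
    [0, 0, 0, 0, 0, 0],
    [0, 0, 0, 0, 0, 0],
  ],
)

```text
time_s: 20.35
ee_pos: [0.5025, 0.1324, 0.1235]
tcp_rot: [[-0.103, -0.994, -0.02], [-0.995, 0.103, 0.002], [0.0, 0.02, -1.0]]
wrist_force: [-0.1, -0.4, -0.1]
finger_gap: 0.42
```

```bash
python3 -c "
from h import *
s=snap('wrist','wq')
cv2.imwrite('pics/wq2.png',cv2.resize(s['color'][:,:,::-1],None,fx=1.42,fy=1.42,interpolation=cv2.INTER_CUBIC))
plan([.576,.1435,.11],-96.2,maxstep=.025)
"
```

```text
t 20.4 k 4 pos [0.5025 0.1322 0.1235] yaw -95.96 F [-0.3  0.6 -0.4] gap 39.9
[[-0.005,-0.018,0.003,0.3,0,0.1],
[-0.005,-0.018,0.003,0.3,0,0],
[-0.004,-0.018,0.003,0.3,0,0.1],
[-0.005,-0.018,0.004,0.2,0,0],
[0,0,0,0,0,0],
[0,0,0,0,0,0],
[0,0,0,0,0,0],
[0,0,0,0,0,0],
[0,0,0,0,0,0],
[0,0,0,0,0,0]]
end [0.576  0.1435 0.1096]
```

View pics/wq2.png

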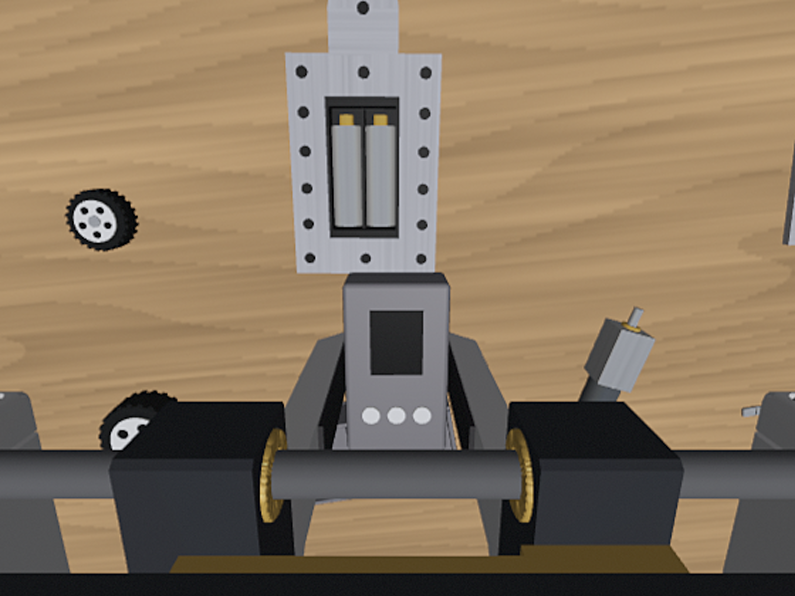

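```bash
python3 -c "
from h import *
s=load('wq');im=s['color'][:,:,::-1]
cv2.imwrite('pics/wq3.png',cv2.resize(im[30:200,190:330],None,fx=3.5,fy=3.5,interpolation=cv2.INTER_CUBIC))
"
```

```text
(no output)
```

View pics/wq3.png

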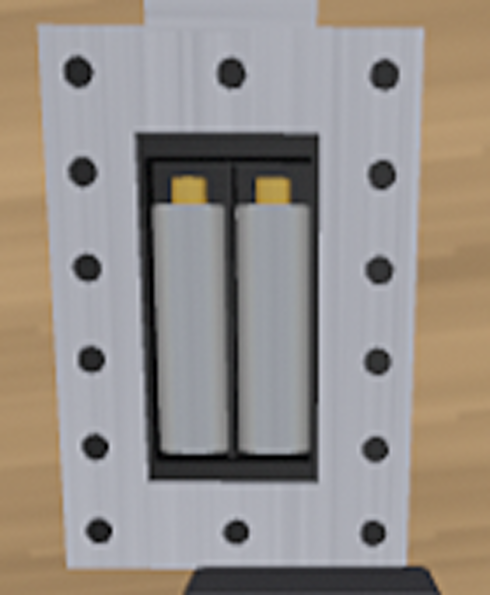

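```bash
python3 -c "
from h import *
s=load('wq')
f=lambda l,z:px2plane(s,(np.array(l)+.5)/3.5-.5+[190,30],z)
for n,m,l,z in [('plate',rect(.13,.09),[(38,25),(424,29),(407,567),(67,568)],.005),('bat',rect(.078,.041),[(138,133),(318,134),(317,480),(151,479)],.026)]:
    r=fit(m,f(l,z));print(n,np.round(r[0],4),r[1],r[2]*1e3)
# controller held: far top edge
uv=(np.array([(345,282),(450,282)])+.5)/1.42-.5
M=np.array(s['mount']);r=rays(s,uv);d=np.c_[r,np.ones(2)]@M[:3,:3].T;c=M[:3,3]
print((c+d*((-.0115-c[2])/d[:,2])[:,None])*1e3)
"
```

```text
plate [0.5761 0.1444] -6.325375108841124 [0.11635789 0.29327424 0.57154774 0.33777948]
bat [0.5767 0.1437] -6.120238546284006 [0.67087807 0.76730607 0.62020984 0.75295402]
[[-18.95274455 -35.1837489  -11.5       ]
 [ 19.19601322 -35.15955079 -11.5       ]]
```

Emit:
drive_tool(
  deltas=[
    [-0.005, -0.01, 0, 0.3, 0, 0],
    [-0.005, -0.018, 0, 0.3, 0, 0.1],
    [-0.003, -0.018, 0, 0.3, 0, 0.1],
    [-0.002, -0.015, 0.003, 0.2, 0, 0],
    [0, -0.008, 0.003, 0, 0, 0],
    [0, -0.003, 0.003, 0, 0, 0],
    [0, 0, 0, 0, 0, 0],
    [0, 0, 0, 0, 0, 0],
    [0, 0, 0, 0, 0, 0],
    [0, 0, 0, 0, 0, 0],
  ],
)

```text
time_s: 21.23
ee_pos: [0.5831, 0.136, 0.112]
tcp_rot: [[-0.114, -0.993, 0.001], [-0.993, 0.114, -0.001], [0.001, -0.001, -1.0]]
wrist_force: [-1.4, -0.7, -1.0]
finger_gap: 0.425
```

```bash
python3 -c "
from h import *
plan([.5768,.1437,.06],-96.2,maxstep=.012,dg=4)
"
```

```text
t 21.23 k 5 pos [0.5831 0.136  0.112 ] yaw -96.56 F [-1.4 -0.7 -1. ] gap 40.0
[[-0.0014,0.0014,0.0104,0,0,-0.1],
[-0.0014,0.0014,0.0104,0,0,-0.1],
[-0.0014,0.0014,0.0104,0,0,-0.1],
[-0.0014,0.0015,0.0104,0,0,0],
[-0.0014,0.0014,0.0104,0,0,-0.1],
[0,0,0,0,0,0],
[0,0,0,0,0,0],
[0,0,0,0,0,0],
[0,0,0,0,0,0],
[0,0,0,0,0,0]]
end [0.5768 0.1437 0.06  ]
```

Emit:
drive_tool(
  deltas=[
    [-0.002, 0.002, 0.008, 0, 0, -0.1],
    [-0.002, 0.002, 0.012, 0, 0, -0.1],
    [-0.002, 0.001, 0.012, 0, 0, -0.1],
    [-0.001, 0.001, 0.01, 0, 0, 0],
    [0, 0, 0.006, 0, 0, 0],
    [0, 0, 0, 0, 0, 0],
    [0, 0, 0, 0, 0, 0],
    [0, 0, 0, 0, 0, 0],
    [0, 0, 0, 0, 0, 0],
    [0, 0, 0, 0, 0, 0],
  ],
)

```text
time_s: 22.07
ee_pos: [0.5747, 0.1449, 0.0576]
tcp_rot: [[-0.108, -0.994, -0.002], [-0.994, 0.108, -0.001], [0.001, 0.002, -1.0]]
wrist_force: [-0.2, -0.2, 0.3]
finger_gap: 0.427
```

```bash
python3 -c "
from h import *
plan([.5768,.1437,.041],-96.2,maxstep=.006,dg=4)
"
```

```text
t 22.07 k 3 pos [0.5747 0.1449 0.0576] yaw -96.17 F [-0.2 -0.2  0.3] gap 40.1
[[0.0003,-0.0008,0.0055,0,0,0],
[0.0003,-0.0007,0.0056,0.1,0,0],
[0.0003,-0.0008,0.0055,0,-0.1,0],
[0,0,0,0,0,0],
[0,0,0,0,0,0],
[0,0,0,0,0,0],
[0,0,0,0,0,0],
[0,0,0,0,0,0],
[0,0,0,0,0,0],
[0,0,0,0,0,0]]
end [0.5768 0.1437 0.041 ]
```

Emit:
drive_tool(
  deltas=[
    [0.0005, -0.001, 0.004, 0.1, 0, 0],
    [0.0005, -0.001, 0.005, 0, 0, 0],
    [0, 0, 0.004, 0, 0, 0],
    [0, 0, 0.002, 0, 0, 0],
    [0, 0, 0, 0, 0, 0],
    [0, 0, 0, 0, 0, 0],
    [0, 0, 0, 0, 0, 0],
    [0, 0, 0, 0, 0, 0],
    [0, 0, 0, 0, 0, 0],
    [0, 0, 0, 0, 0, 0],
  ],
)

```text
time_s: 22.9
ee_pos: [0.5782, 0.1433, 0.0426]
tcp_rot: [[-0.108, -0.994, 0.003], [-0.994, 0.108, -0.001], [0.001, -0.003, -1.0]]
wrist_force: [0.9, -0.2, -1.3]
finger_gap: 0.424
```

```bash
python3 -c "
from h import *
plan([.5768,.1437,.0365],-96.2,maxstep=.004,dg=4)
"
```

```text
t 22.9 k 2 pos [0.5782 0.1433 0.0426] yaw -96.2 F [ 0.9 -0.2 -1.3] gap 39.9
[[-0.0001,0.0007,0.0031,-0.1,0,0],
[-0.0001,0.0008,0.003,-0.1,0,0],
[0,0,0,0,0,0],
[0,0,0,0,0,0],
[0,0,0,0,0,0],
[0,0,0,0,0,0],
[0,0,0,0,0,0],
[0,0,0,0,0,0],
[0,0,0,0,0,0],
[0,0,0,0,0,0]]
end [0.5768 0.1437 0.0365]
```

Emit:
drive_tool(
  deltas=[
    [0, 0.0005, 0.002, -0.1, 0, 0],
    [0, 0.0005, 0.002, -0.1, 0, 0],
    [0, 0, 0.0015, 0, 0, 0],
    [0, 0, 0, 0, 0, 0],
    [0, 0, 0, 0, 0, 0],
    [0, 0, 0, 0, 0, 0],
    [0, 0, 0, 0, 0, 0],
    [0, 0, 0, 0, 0, 0],
    [0, 0, 0, 0, 0, 0],
    [0, 0, 0, 0, 0, 0],
  ],
)

```text
time_s: 23.73
ee_pos: [0.5775, 0.1435, 0.037]
tcp_rot: [[-0.108, -0.994, -0.0], [-0.994, 0.108, -0.0], [0.0, 0.0, -1.0]]
wrist_force: [0.0, -0.1, -0.6]
finger_gap: 0.428
```

```bash
python3 -c "
from h import *
plan([.5768,.1437,.0363],-96.2,maxstep=.004,dg=4)
"
```

```text
t 23.73 k 1 pos [0.5775 0.1435 0.037 ] yaw -96.19 F [ 0.  -0.1 -0.6] gap 40.2
[[-0.0001,0.0007,0.0007,0,0,0],
[0,0,0,0,0,0],
[0,0,0,0,0,0],
[0,0,0,0,0,0],
[0,0,0,0,0,0],
[0,0,0,0,0,0],
[0,0,0,0,0,0],
[0,0,0,0,0,0],
[0,0,0,0,0,0],
[0,0,0,0,0,0]]
end [0.5768 0.1437 0.0363]
```

Emit:
drive_tool(
  deltas=[
    [0, 0.0005, 0.001, 0, 0, 0],
    [0, 0, 0.0005, 0, 0, 0],
    [0, 0, 0, 0, 0, 0],
    [0, 0, 0, 0, 0, 0],
    [0, 0, 0, 0, 0, 0],
    [0, 0, 0, 0, 0, 0],
    [0, 0, 0, 0, 0, 0],
    [0, 0, 0, 0, 0, 0],
    [0, 0, 0, 0, 0, 0],
    [0, 0, 0, 0, 0, 0],
  ],
)

```text
time_s: 24.57
ee_pos: [0.5778, 0.1436, 0.0368]
tcp_rot: [[-0.108, -0.994, 0.002], [-0.994, 0.108, -0.001], [0.0, -0.002, -1.0]]
wrist_force: [-0.3, -0.1, 1.8]
finger_gap: 0.426
```

Emit:
drive_tool(
  deltas=[
    [0, 0, 0, 0, 0, 0],
    [0, 0, 0, 0, 0, 0],
    [0, 0, 0, 0, 0, 0],
    [0, 0, 0, 0, 0, 0],
    [0, 0, 0, 0, 0, 0],
    [0, 0, 0, 0, 0, 0],
    [0, 0, -0.004, 0, 0, 0],
    [0, 0, -0.01, 0, 0, 0],
    [0, 0, -0.02, 0, 0, 0],
    [0, 0, -0.02, 0, 0, 0],
  ],
  grip=0.06,
)

```text
time_s: 25.4
ee_pos: [0.5742, 0.1433, 0.0887]
tcp_rot: [[-0.108, -0.994, -0.008], [-0.994, 0.108, -0.001], [0.002, 0.008, -1.0]]
wrist_force: [1.4, 0.8, 0.6]
finger_gap: 0.638
```

```bash
python3 -c "
from h import *
plan([.40,.01,.17],-112.4,maxstep=.03)
"
```

```text
t 25.4 k 8 pos [0.5742 0.1433 0.0887] yaw -96.2 F [1.4 0.8 0.6] gap 60.0
[[0.019,0.02,-0.01,0.1,0,2],
[0.02,0.019,-0.01,0,0,2],
[0.02,0.019,-0.01,0.1,0,2],
[0.021,0.018,-0.01,0,0,2],
[0.021,0.017,-0.01,0.1,0,2.1],
[0.022,0.016,-0.01,0,-0.1,2],
[0.023,0.015,-0.01,0.1,0,2.1],
[0.023,0.015,-0.01,0,-0.1,2],
[0,0,0,0,0,0],
[0,0,0,0,0,0]]
end [0.4    0.0103 0.1697]
```

Emit:
drive_tool(
  deltas=[
    [0.012, 0.012, -0.016, 0.1, 0, 2],
    [0.02, 0.019, -0.016, 0.1, 0, 2],
    [0.02, 0.019, -0.014, 0.1, 0, 2],
    [0.021, 0.018, -0.01, 0.1, 0, 2],
    [0.021, 0.017, -0.008, 0, 0, 2],
    [0.022, 0.016, -0.005, 0, 0, 2],
    [0.02, 0.013, -0.002, 0, 0, 2],
    [0.012, 0.008, 0, 0, 0, 1],
    [0, 0, 0, 0, 0, 0],
    [0, 0, 0, 0, 0, 0],
  ],
)

```text
time_s: 26.23
ee_pos: [0.4214, 0.0228, 0.1777]
tcp_rot: [[-0.372, -0.928, 0.025], [-0.928, 0.372, -0.005], [-0.004, -0.025, -1.0]]
wrist_force: [0.3, 0.3, -0.5]
finger_gap: 0.638
```

```bash
python3 -c "
from h import *
s=snap('wrist','wm');print(s['o']['ee_pos'],np.round(s['o']['joints']))
cv2.imwrite('pics/wm2.png',cv2.resize(s['color'][:,:,::-1],None,fx=1.42,fy=1.42,interpolation=cv2.INTER_CUBIC))
"
```

```text
[0.42137631 0.02280857 0.17769925] [-12. -18. 124.  -0.  72.  99.]
```

View pics/wm2.png

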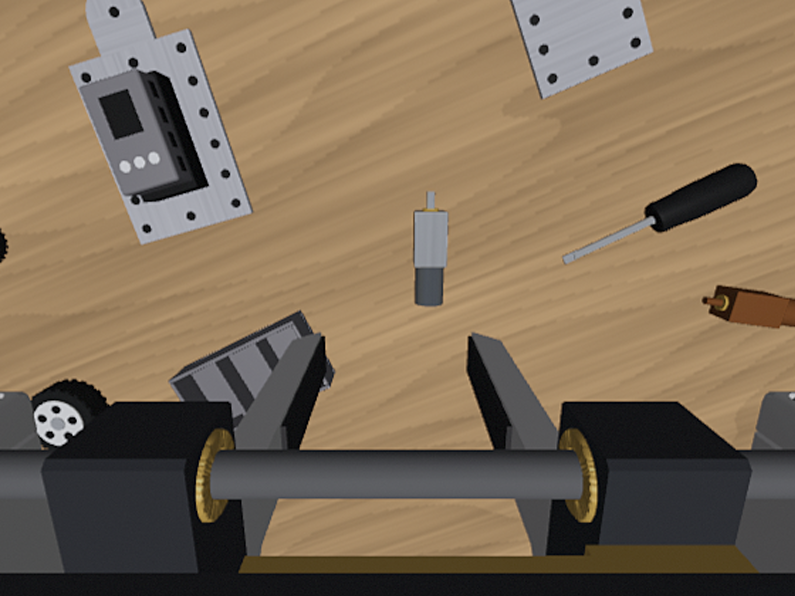

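```bash
python3 -c "
from h import *
s=load('wm');im=s['color'][:,:,::-1]
cv2.imwrite('pics/wm3.png',cv2.resize(im[125:225,265:345],None,fx=6,fy=6,interpolation=cv2.INTER_CUBIC))
"
```

```text
(no output)
```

View pics/wm3.png

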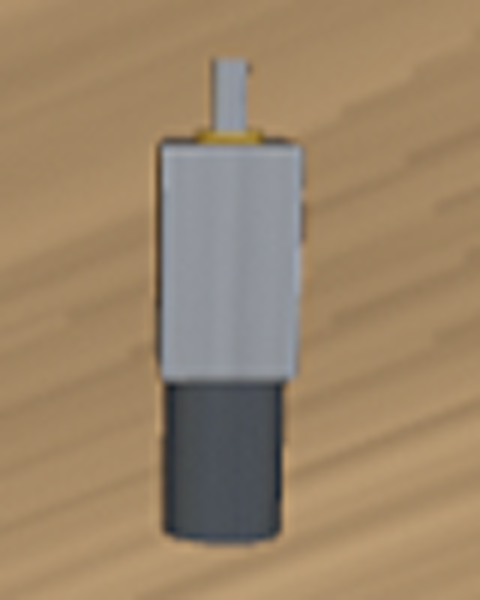

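```bash
python3 -c "
from h import *
s=load('wm')
f=lambda l,z:px2plane(s,(np.array(l)+.5)/6-.5+[265,125],z)
p=f([(163,145),(301,145),(298,379),(161,379)],.024)
r=fit([(.035,.012),(.035,-.012),(-.005,-.012),(-.005,.012)],p);print(np.round(r[0],4),r[1],r[2]*1e3)
t=f([(230,60)],.012)[0];e=f([(222,540)],.011)[0]
print(t,e,np.degrees(np.arctan2(*(t-e)[1::-1])),np.linalg.norm(t-e))
plan([.435,-.0117,.08],-112.4,maxstep=.02,dg=4)
"
```

```text
[ 0.426  -0.0052] -21.521327773272706 [0.35535321 0.42333014 0.11655386 0.17662396]
[ 0.47125452 -0.02338913  0.012     ] [0.39117777 0.00854914 0.011     ] -21.744374980483556 0.08621681751944615
t 26.28 k 6 pos [0.4216 0.023  0.1776] yaw -111.78 F [-0.1 -0.5  0.3] gap 60.0
[[0.0046,-0.0038,0.0164,-0.2,0,0.1],
[0.0046,-0.0039,0.0163,-0.2,0,0.1],
[0.0046,-0.0039,0.0163,-0.3,0.1,0.1],
[0.0045,-0.0041,0.0163,-0.2,0,0.1],
[0.0046,-0.0041,0.0163,-0.3,0.1,0.1],
[0.0045,-0.0042,0.0163,-0.2,0,0.1],
[0,0,0,0,0,0],
[0,0,0,0,0,0],
[0,0,0,0,0,0],
[0,0,0,0,0,0]]
end [ 0.435  -0.0117  0.08  ]
```

Emit:
drive_tool(
  deltas=[
    [0.005, -0.006, 0.012, -0.3, 0, 0],
    [0.006, -0.006, 0.018, -0.3, 0, 0],
    [0.006, -0.006, 0.02, -0.3, 0, 0],
    [0.004, -0.004, 0.02, -0.3, 0, 0],
    [0.002, -0.002, 0.016, -0.2, 0, 0],
    [0, 0, 0.01, 0, 0, 0],
    [0, 0, 0.004, 0, 0, 0],
    [0, 0, 0, 0, 0, 0],
    [0, 0, 0, 0, 0, 0],
    [0, 0, 0, 0, 0, 0],
  ],
)

```text
time_s: 27.12
ee_pos: [0.4466, -0.0043, 0.0769]
tcp_rot: [[-0.359, -0.933, 0.007], [-0.933, 0.359, 0.005], [-0.007, -0.005, -1.0]]
wrist_force: [-0.3, 0.6, 0.2]
finger_gap: 0.639
```

```bash
python3 -c "
from h import *
plan([.4353,-.0092,.045],-111.7,maxstep=.012,dg=4)
"
```

```text
t 27.12 k 3 pos [ 0.4466 -0.0043  0.0769] yaw -111.06 F [-0.3  0.6  0.2] gap 60.0
[[0.003,0.003,0.0106,-0.1,0.1,0.2],
[0.0029,0.003,0.0106,-0.1,0.1,0.2],
[0.003,0.0029,0.0106,-0.1,0.2,0.2],
[0,0,0,0,0,0],
[0,0,0,0,0,0],
[0,0,0,0,0,0],
[0,0,0,0,0,0],
[0,0,0,0,0,0],
[0,0,0,0,0,0],
[0,0,0,0,0,0]]
end [ 0.4353 -0.0092  0.045 ]
```

Emit:
drive_tool(
  deltas=[
    [0.003, 0.003, 0.008, -0.1, 0.1, 0.2],
    [0.003, 0.003, 0.01, -0.1, 0.1, 0.2],
    [0.002, 0.001, 0.008, 0, 0.1, 0.2],
    [0, 0, 0.004, 0, 0, 0],
    [0, 0, 0, 0, 0, 0],
    [0, 0, 0, 0, 0, 0],
    [0, 0, 0, 0, 0, 0],
    [0, 0, 0, 0, 0, 0],
    [0, 0, 0, 0, 0, 0],
    [0, 0, 0, 0, 0, 0],
  ],
)

```text
time_s: 27.95
ee_pos: [0.4383, -0.0098, 0.0462]
tcp_rot: [[-0.369, -0.929, 0.006], [-0.929, 0.369, -0.001], [-0.002, -0.006, -1.0]]
wrist_force: [-0.3, -0.5, -0.6]
finger_gap: 0.637
```

```bash
python3 -c "
from h import *
plan([.4353,-.0092,.012],-111.7,maxstep=.012,dg=4)
"
```

```text
t 27.95 k 3 pos [ 0.4383 -0.0098  0.0462] yaw -111.68 F [-0.3 -0.5 -0.6] gap 59.9
[[0.0002,0.0011,0.0114,-0.1,0,0],
[0.0002,0.001,0.0114,-0.1,0,0],
[0.0002,0.001,0.0114,-0.1,0.1,0],
[0,0,0,0,0,0],
[0,0,0,0,0,0],
[0,0,0,0,0,0],
[0,0,0,0,0,0],
[0,0,0,0,0,0],
[0,0,0,0,0,0],
[0,0,0,0,0,0]]
end [ 0.4353 -0.0092  0.012 ]
```

Emit:
drive_tool(
  deltas=[
    [0, 0.001, 0.009, -0.2, 0, 0],
    [0, 0.001, 0.01, -0.1, 0, 0],
    [0, 0, 0.009, 0, 0, 0],
    [0, 0, 0.005, 0, 0, 0],
    [0, 0, 0.001, 0, 0, 0],
    [0, 0, 0, 0, 0, 0],
    [0, 0, 0, 0, 0, 0],
    [0, 0, 0, 0, 0, 0],
    [0, 0, 0, 0, 0, 0],
    [0, 0, 0, 0, 0, 0],
  ],
)

```text
time_s: 28.78
ee_pos: [0.4368, -0.009, 0.0087]
tcp_rot: [[-0.369, -0.929, 0.001], [-0.929, 0.369, 0.001], [-0.002, -0.001, -1.0]]
wrist_force: [0.7, -0.1, 0.9]
finger_gap: 0.636
```

Emit:
drive_tool(
  deltas=[
    [0, 0, 0, 0, 0, 0],
    [0, 0, 0, 0, 0, 0],
    [0, 0, 0, 0, 0, 0],
    [0, 0, 0, 0, 0, 0],
    [0, 0, 0, 0, 0, 0],
    [0, 0, 0, 0, 0, 0],
    [0, 0, 0, 0, 0, 0],
    [0, 0, 0, 0, 0, 0],
    [0, 0, 0, 0, 0, 0],
    [0, 0, 0, 0, 0, 0],
  ],
  grip=0.015,
  force=25,
)

```text
time_s: 29.62
ee_pos: [0.4371, -0.0091, 0.0092]
tcp_rot: [[-0.369, -0.929, 0.002], [-0.929, 0.369, 0.001], [-0.002, -0.002, -1.0]]
wrist_force: [0.8, 0.7, -0.5]
finger_gap: 0.251
```

Emit:
drive_tool(
  deltas=[
    [0, 0, -0.01, 0, 0, 0],
    [0, 0, -0.015, 0, 0, 0],
    [0, 0, -0.02, 0, 0, 0],
    [0, 0, -0.015, 0, 0, 0],
    [0, 0, -0.01, 0, 0, 0],
    [0, 0, 0, 0, 0, 0],
    [0, 0, 0, 0, 0, 0],
    [0, 0, 0, 0, 0, 0],
    [0, 0, 0, 0, 0, 0],
    [0, 0, 0, 0, 0, 0],
  ],
)

```text
time_s: 30.45
ee_pos: [0.4338, -0.0082, 0.0824]
tcp_rot: [[-0.369, -0.929, -0.003], [-0.929, 0.369, 0.003], [-0.001, 0.004, -1.0]]
wrist_force: [0.9, 0.6, -1.8]
finger_gap: 0.254
```

```bash
python3 -c "
from h import *
s=snap('wrist','wn')
cv2.imwrite('pics/wn2.png',cv2.resize(s['color'][:,:,::-1],None,fx=1.42,fy=1.42,interpolation=cv2.INTER_CUBIC))
plan([.50,-.01,.1],-96.2,maxstep=.02,dg=3)
"
```

```text
t 30.5 k 4 pos [ 0.4337 -0.0082  0.0822] yaw -111.67 F [-0.5  0.3 -1.5] gap 24.0
[[-0.006,-0.016,-0.005,0.1,0,-3.9],
[-0.005,-0.016,-0.004,0,0,-3.9],
[-0.003,-0.016,-0.004,0.1,0,-3.8],
[-0.002,-0.016,-0.005,0,0.1,-3.9],
[0,0,0,0,0,0],
[0,0,0,0,0,0],
[0,0,0,0,0,0],
[0,0,0,0,0,0],
[0,0,0,0,0,0],
[0,0,0,0,0,0]]
end [ 0.4999 -0.0104  0.1   ]
```

View pics/wn2.png

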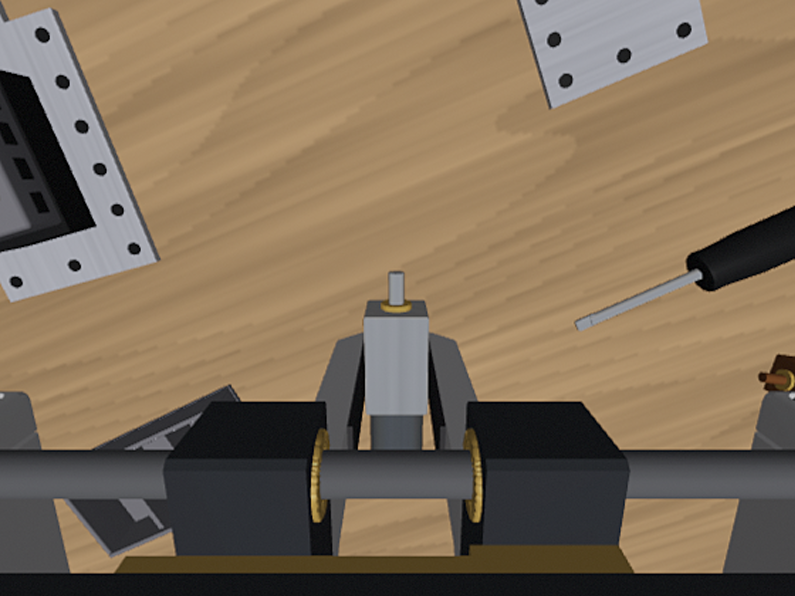

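```bash
python3 -c "
from h import *
s=load('wn')
M=np.array(s['mount']);c=M[:3,3]
for l,z in ([(366,317),(427,317),(364,415),(428,415)],-.015),([(397,272)],-.003):
    r=rays(s,(np.array(l)+.5)/1.42-.5);d=np.c_[r,np.ones(len(r))]@M[:3,:3].T
    print((c+d*((z-c[2])/d[:,2])[:,None])*1e3)
plan([.47,-.01,.14],-96.2,maxstep=.02,dg=3)
"
```

```text
[[-11.12168673 -22.88574122 -15.        ]
 [ 11.0108721  -22.87085441 -15.        ]
 [-12.5858295   16.82415774 -15.        ]
 [ 12.08603568  16.84735668 -15.        ]]
[[  0.15965942 -36.91698017  -3.        ]]
t 30.5 k 4 pos [ 0.4337 -0.0082  0.0822] yaw -111.67 F [-0.5  0.3 -1.5] gap 24.0
[[-0.003,-0.009,-0.014,0.1,0,-3.9],
[-0.002,-0.009,-0.015,0,0,-3.9],
[-0.002,-0.009,-0.014,0.1,0,-3.8],
[-0.001,-0.008,-0.015,0,0.1,-3.9],
[0,0,0,0,0,0],
[0,0,0,0,0,0],
[0,0,0,0,0,0],
[0,0,0,0,0,0],
[0,0,0,0,0,0],
[0,0,0,0,0,0]]
end [ 0.4697 -0.0103  0.1401]
```

Emit:
drive_tool(
  deltas=[
    [-0.003, -0.009, -0.012, 0, 0, -3.5],
    [-0.002, -0.009, -0.015, 0, 0, -4],
    [-0.002, -0.009, -0.016, 0, 0, -4],
    [-0.001, -0.006, -0.012, 0, 0, -3],
    [0, 0, -0.005, 0, 0, -1],
    [0, 0, 0, 0, 0, 0],
    [0, 0, 0, 0, 0, 0],
    [0, 0, 0, 0, 0, 0],
    [0, 0, 0, 0, 0, 0],
    [0, 0, 0, 0, 0, 0],
  ],
)

```text
time_s: 31.33
ee_pos: [0.4622, -0.0085, 0.1353]
tcp_rot: [[-0.099, -0.995, -0.022], [-0.995, 0.098, 0.008], [-0.005, 0.023, -1.0]]
wrist_force: [0.1, 0.1, -0.9]
finger_gap: 0.252
```

```bash
python3 -c "
from h import *
s=snap('wrist','wo')
cv2.imwrite('pics/wo2.png',cv2.resize(s['color'][:,:,::-1],None,fx=1.42,fy=1.42,interpolation=cv2.INTER_CUBIC))
im=s['color'][:,:,::-1]
print(s['o']['ee_pos'])
"
```

```text
[ 0.46222505 -0.00849586  0.13532791]
```

View pics/wo2.png

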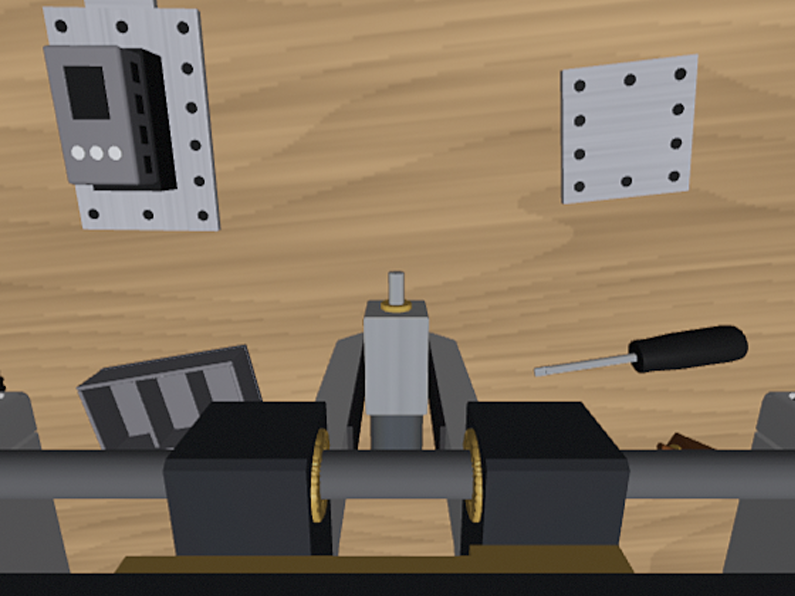

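Both plates are in view: big plate corners at (43,7),(198,8),(219,231),(83,229), small plate corners at (562,70),(698,55),(688,190),(562,203).

```bash
python3 -c "
from h import *
s=load('wo')
f=lambda l,z:px2plane(s,(np.array(l)+.5)/1.42-.5,z)
for n,m,l,z in [('plate',rect(.13,.09),[(43,7),(198,8.5),(219,231),(83,229)],.005),('small',rect(.08,.08),[(562,70),(698,55),(689,190),(562,203)],.005)]:
    r=fit(m,f(l,z));print(n,np.round(r[0],4),r[1],r[2]*1e3)
"
```

```text
plate [0.5758 0.1439] -6.467576592971582 [0.28974431 0.46869478 0.20070181 0.29016694]
small [ 0.5419 -0.1605] 0.30249862437982755 [0.47102411 0.50637675 0.87025091 0.73263279]
```

```bash
python3 -c "
from h import *
plan([.5708,-.0103,.07],-96.25,maxstep=.02,dg=3)
"
```

```text
t 31.38 k 7 pos [ 0.4621 -0.0085  0.1352] yaw -95.66 F [ 0.5  0.1 -0.5] gap 23.9
[[-0.001,-0.016,0.009,0.2,0,0.1],
[-0.001,-0.016,0.009,0.2,0.1,0.1],
[-0.001,-0.015,0.009,0.2,0,0.1],
[-0.002,-0.016,0.009,0.2,0.1,0.1],
[-0.001,-0.015,0.009,0.2,0,0.1],
[-0.002,-0.016,0.009,0.2,0.1,0],
[-0.001,-0.015,0.01,0.1,0,0.1],
[0,0,0,0,0,0],
[0,0,0,0,0,0],
[0,0,0,0,0,0]]
end [ 0.5707 -0.0105  0.0699]
```

Emit:
drive_tool(
  deltas=[
    [-0.001, -0.01, 0.005, 0.2, 0, 0.1],
    [-0.001, -0.018, 0.009, 0.2, 0.1, 0.1],
    [-0.001, -0.02, 0.01, 0.2, 0, 0.1],
    [-0.002, -0.02, 0.01, 0.2, 0.1, 0.1],
    [-0.001, -0.018, 0.01, 0.2, 0, 0.1],
    [-0.001, -0.012, 0.008, 0.2, 0.1, 0],
    [-0.001, -0.005, 0.005, 0.1, 0, 0],
    [0, 0, 0, 0, 0, 0],
    [0, 0, 0, 0, 0, 0],
    [0, 0, 0, 0, 0, 0],
  ],
)

```text
time_s: 32.22
ee_pos: [0.5652, -0.0104, 0.0707]
tcp_rot: [[-0.11, -0.994, -0.005], [-0.994, 0.11, 0.001], [-0.0, 0.005, -1.0]]
wrist_force: [-0.3, 0.1, -0.8]
finger_gap: 0.252
```

```bash
python3 -c "
from h import *
plan([.5708,-.0103,.035],-96.25,maxstep=.01,dg=4)
"
```

```text
t 32.22 k 4 pos [ 0.5652 -0.0104  0.0707] yaw -96.31 F [-0.3  0.1 -0.8] gap 23.7
[[-0.0002,-0.0014,0.0089,0.1,0,0],
[-0.0002,-0.0014,0.0089,0.1,0,0],
[-0.0002,-0.0014,0.0089,0.1,0,0],
[-0.0001,-0.0014,0.009,0,0,-0.1],
[0,0,0,0,0,0],
[0,0,0,0,0,0],
[0,0,0,0,0,0],
[0,0,0,0,0,0],
[0,0,0,0,0,0],
[0,0,0,0,0,0]]
end [ 0.5708 -0.0103  0.035 ]
```

Emit:
drive_tool(
  deltas=[
    [0, -0.001, 0.007, 0.1, 0, 0],
    [0, -0.001, 0.01, 0.1, 0, 0],
    [0, -0.001, 0.01, 0.1, 0, 0],
    [0, 0, 0.008, 0, 0, 0],
    [0, 0, 0.004, 0, 0, 0],
    [0, 0, 0, 0, 0, 0],
    [0, 0, 0, 0, 0, 0],
    [0, 0, 0, 0, 0, 0],
    [0, 0, 0, 0, 0, 0],
    [0, 0, 0, 0, 0, 0],
  ],
)

```text
time_s: 33.05
ee_pos: [0.5668, -0.0107, 0.0287]
tcp_rot: [[-0.11, -0.994, 0.001], [-0.994, 0.11, 0.0], [-0.0, -0.001, -1.0]]
wrist_force: [0.4, 0.4, -1.2]
finger_gap: 0.252
```

```bash
python3 -c "
from h import *
plan([.5708,-.0103,.012],-96.25,maxstep=.006,dg=4)
"
```

```text
t 33.05 k 3 pos [ 0.5668 -0.0107  0.0287] yaw -96.33 F [ 0.4  0.4 -1.2] gap 23.7
[[-0.0003,-0.0013,0.0056,0,0,0],
[-0.0003,-0.0013,0.0056,0,0,0],
[-0.0002,-0.0013,0.0055,-0.1,0,-0.1],
[0,0,0,0,0,0],
[0,0,0,0,0,0],
[0,0,0,0,0,0],
[0,0,0,0,0,0],
[0,0,0,0,0,0],
[0,0,0,0,0,0],
[0,0,0,0,0,0]]
end [ 0.5708 -0.0103  0.012 ]
```

Emit:
drive_tool(
  deltas=[
    [-0.0003, -0.0015, 0.005, 0, 0, 0],
    [0, -0.0015, 0.005, 0, 0, 0],
    [0, -0.001, 0.004, 0, 0, 0],
    [0, 0, 0.002, 0, 0, 0],
    [0, 0, 0, 0, 0, 0],
    [0, 0, 0, 0, 0, 0],
    [0, 0, 0, 0, 0, 0],
    [0, 0, 0, 0, 0, 0],
    [0, 0, 0, 0, 0, 0],
    [0, 0, 0, 0, 0, 0],
  ],
)

```text
time_s: 33.88
ee_pos: [0.5722, -0.011, 0.0118]
tcp_rot: [[-0.11, -0.994, 0.003], [-0.994, 0.11, -0.0], [0.0, -0.003, -1.0]]
wrist_force: [-1.0, 0.3, -0.6]
finger_gap: 0.253
```

```bash
python3 -c "
from h import *
plan([.5708,-.0103,.009],-96.25,maxstep=.006,dg=4)
"
```

```text
t 33.88 k 1 pos [ 0.5722 -0.011   0.0118] yaw -96.33 F [-1.   0.3 -0.6] gap 23.8
[[-0.0006,0.0014,0.0028,-0.2,0,-0.1],
[0,0,0,0,0,0],
[0,0,0,0,0,0],
[0,0,0,0,0,0],
[0,0,0,0,0,0],
[0,0,0,0,0,0],
[0,0,0,0,0,0],
[0,0,0,0,0,0],
[0,0,0,0,0,0],
[0,0,0,0,0,0]]
end [ 0.5708 -0.0103  0.009 ]
```

Emit:
drive_tool(
  deltas=[
    [-0.0005, 0.001, 0.001, -0.2, 0, 0],
    [0, 0, 0.001, 0, 0, 0],
    [0, 0, 0.0008, 0, 0, 0],
    [0, 0, 0, 0, 0, 0],
    [0, 0, 0, 0, 0, 0],
    [0, 0, 0, 0, 0, 0],
    [0, 0, 0, 0, 0, 0],
    [0, 0, 0, 0, 0, 0],
    [0, 0, 0, 0, 0, 0],
    [0, 0, 0, 0, 0, 0],
  ],
)

```text
time_s: 34.72
ee_pos: [0.5715, -0.0104, 0.0093]
tcp_rot: [[-0.11, -0.994, -0.0], [-0.994, 0.11, -0.0], [0.0, -0.0, -1.0]]
wrist_force: [0.1, -0.6, -1.3]
finger_gap: 0.256
```

```bash
python3 -c "
from h import *
plan([.5708,-.0103,.009],-96.25,maxstep=.006,dg=4)
"
```

```text
t 34.72 k 1 pos [ 0.5715 -0.0104  0.0093] yaw -96.33 F [ 0.1 -0.6 -1.3] gap 24.0
[[0,0.0007,0.0003,0,0,-0.1],
[0,0,0,0,0,0],
[0,0,0,0,0,0],
[0,0,0,0,0,0],
[0,0,0,0,0,0],
[0,0,0,0,0,0],
[0,0,0,0,0,0],
[0,0,0,0,0,0],
[0,0,0,0,0,0],
[0,0,0,0,0,0]]
end [ 0.5708 -0.0103  0.009 ]
```

Emit:
drive_tool(
  deltas=[
    [0, 0.0005, 0.0007, 0, 0, 0],
    [0, 0, 0.0003, 0, 0, 0],
    [0, 0, 0, 0, 0, 0],
    [0, 0, 0, 0, 0, 0],
    [0, 0, 0, 0, 0, 0],
    [0, 0, 0, 0, 0, 0],
    [0, 0, 0, 0, 0, 0],
    [0, 0, 0, 0, 0, 0],
    [0, 0, 0, 0, 0, 0],
    [0, 0, 0, 0, 0, 0],
  ],
)

```text
time_s: 35.55
ee_pos: [0.5717, -0.0104, 0.0093]
tcp_rot: [[-0.11, -0.994, 0.001], [-0.994, 0.11, -0.0], [0.0, -0.001, -1.0]]
wrist_force: [0.5, -0.1, 0.1]
finger_gap: 0.258
```

Emit:
drive_tool(
  deltas=[
    [0, 0, 0, 0, 0, 0],
    [0, 0, 0, 0, 0, 0],
    [0, 0, 0, 0, 0, 0],
    [0, 0, 0, 0, 0, 0],
    [0, 0, 0, 0, 0, 0],
    [0, 0, 0, 0, 0, 0],
    [0, 0, -0.004, 0, 0, 0],
    [0, 0, -0.01, 0, 0, 0],
    [0, 0, -0.02, 0, 0, 0],
    [0, 0, -0.03, 0, 0, 0],
  ],
  grip=0.05,
)

```text
time_s: 36.38
ee_pos: [0.5667, -0.0096, 0.0698]
tcp_rot: [[-0.11, -0.994, -0.012], [-0.994, 0.11, 0.002], [-0.001, 0.012, -1.0]]
wrist_force: [0.5, 0.5, -1.0]
finger_gap: 0.532
```

```bash
python3 -c "
from h import *
plan([.48,0.0,.17],-96.25,maxstep=.02,dg=3)
"
```

```text
t 36.38 k 7 pos [ 0.5667 -0.0096  0.0698] yaw -96.34 F [ 0.5  0.5 -1. ] gap 50.0
[[0,0.013,-0.014,0.1,0,0],
[0,0.013,-0.014,0.1,0,0],
[0,0.012,-0.014,0.1,0,0],
[0,0.013,-0.014,0.1,0,0],
[0,0.012,-0.015,0.1,0,0],
[0,0.012,-0.014,0.1,0,0],
[0,0.013,-0.015,0.1,0.1,-0.1],
[0,0,0,0,0,0],
[0,0,0,0,0,0],
[0,0,0,0,0,0]]
end [ 0.4799 -0.      0.1704]
```

Emit:
drive_tool(
  deltas=[
    [-0.004, 0.008, -0.015, 0.1, 0, 0],
    [-0.008, 0.015, -0.018, 0.1, 0, 0],
    [-0.01, 0.016, -0.018, 0.1, 0, 0],
    [-0.012, 0.016, -0.018, 0.1, 0, 0],
    [-0.012, 0.014, -0.012, 0.1, 0, 0],
    [-0.008, 0.008, -0.006, 0.1, 0, 0],
    [-0.004, 0.004, 0, 0, 0, 0],
    [0, 0, 0, 0, 0, 0],
    [0, 0, 0, 0, 0, 0],
    [0, 0, 0, 0, 0, 0],
  ],
  grip=0.09,
)

```text
time_s: 37.22
ee_pos: [0.4959, 0.0579, 0.1763]
tcp_rot: [[-0.112, -0.993, 0.022], [-0.994, 0.112, -0.003], [0.0, -0.023, -1.0]]
wrist_force: [-0.6, -0.6, 0.2]
finger_gap: 0.962
```

```bash
python3 -c "
from h import *
s=snap('wrist','wr');print(s['o']['ee_pos'])
cv2.imwrite('pics/wr2.png',cv2.resize(s['color'][:,:,::-1],None,fx=1.42,fy=1.42,interpolation=cv2.INTER_CUBIC))
plan([.38,.31,.17],-96.25,maxstep=.035,dg=3)
"
```

```text
[0.49593808 0.05790028 0.17632934]
t 37.27 k 8 pos [0.496  0.0578 0.1762] yaw -96.42 F [ 0.2 -0.7 -0.7] gap 90.2
[[-0.03,0.018,0,-0.2,0,0],
[-0.03,0.018,0,-0.2,0,0],
[-0.03,0.018,0.001,-0.1,0,0],
[-0.03,0.018,0.001,-0.2,0,0],
[-0.029,0.018,0.001,-0.1,0,0],
[-0.03,0.018,0,-0.2,0,-0.1],
[-0.029,0.018,0.001,-0.1,0,0],
[-0.03,0.017,0,-0.2,0,-0.1],
[0,0,0,0,0,0],
[0,0,0,0,0,0]]
end [0.3804 0.3102 0.1704]
```

View pics/wr2.png

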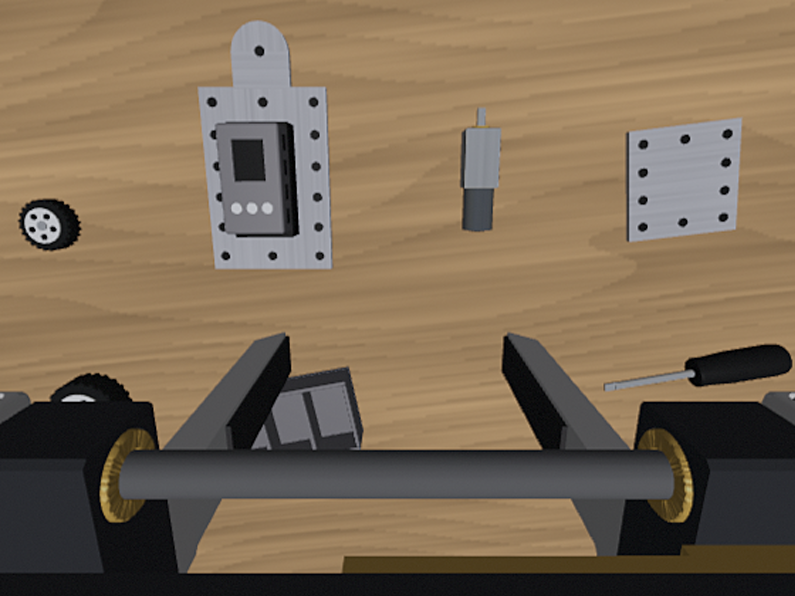

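The kit is laid out so far, with the motor at (480,170) between the plates and its shaft pointing away from the robot. I'll measure everything in this one image.

```bash
python3 -c "
from h import *
s=load('wr')
f=lambda l,z:px2plane(s,(np.array(l)+.5)/1.42-.5,z)
for n,m,l,z in [('plate',rect(.13,.09),[(197.5,88),(327,88),(331.5,269),(216.5,269)],.005),('small',rect(.08,.08),[(627,132),(742,118),(737,228),(628,241)],.005),('motor',[(.035,.012),(.035,-.012),(-.005,-.012),(-.005,.012)],[(466,127.5),(500.5,127.5),(499,188),(464,188)],.024),('ctl',rect(.07,.04),[(217,124),(280,124),(284,234.5),(225.5,234.5)],.048)]:
    r=fit(m,f(l,z));print(n,np.round(r[0],4),r[1],r[2]*1e3)
print(f([(480.5,108)],.012),f([(477,230)],.011))
cv2.imwrite('pics/wr3.png',cv2.resize(s['color'][65:175,310:370,::-1],None,fx=5,fy=5,interpolation=cv2.INTER_CUBIC))
"
```

```text
plate [0.5753 0.144 ] -6.424393519122967 [0.63172282 0.62509344 0.60651708 0.61599618]
small [ 0.542  -0.1607] 0.7135895249523411 [1.1539559  0.96263376 1.25398345 0.92264917]
motor [ 0.5595 -0.0091] -5.791629546915551 [0.26160383 0.37254858 0.3748805  0.20089822]
ctl [0.5765 0.1428] -7.170773254346522 [0.72509882 0.13575503 0.9536787  0.45853147]
[[ 0.60850452 -0.01386498  0.012     ]] [[ 0.52398993 -0.00568167  0.011     ]]
```

View pics/wr3.png

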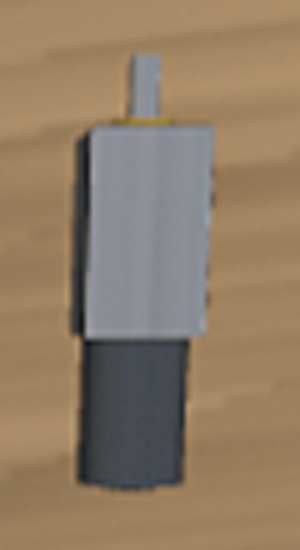

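Emit:
drive_tool(
  deltas=[
    [-0.015, 0.01, 0, -0.2, 0, 0],
    [-0.03, 0.018, 0, -0.2, 0, 0],
    [-0.03, 0.018, 0, -0.2, 0, 0],
    [-0.03, 0.018, 0, -0.2, 0, 0],
    [-0.03, 0.018, 0, -0.2, 0, 0],
    [-0.03, 0.018, 0, -0.2, 0, 0],
    [-0.03, 0.017, 0, -0.1, 0, 0],
    [-0.02, 0.01, 0, 0, 0, 0],
    [-0.01, 0.006, 0, 0, 0, 0],
    [0, 0, 0, 0, 0, 0],
  ],
)

```text
time_s: 38.1
ee_pos: [0.3882, 0.3013, 0.1683]
tcp_rot: [[-0.125, -0.992, -0.013], [-0.992, 0.125, -0.004], [0.005, 0.012, -1.0]]
wrist_force: [-0.1, -0.3, 0.1]
finger_gap: 0.958
```

```bash
python3 -c "
from h import *
s=snap('wrist','ww');print(s['o']['ee_pos'])
cv2.imwrite('pics/ww2.png',cv2.resize(s['color'][:,:,::-1],None,fx=1.42,fy=1.42,interpolation=cv2.INTER_CUBIC))
plan([.38,.32,.17],-96.25,maxstep=.035,dg=3)
"
```

```text
[0.38824998 0.30133146 0.1683048 ]
t 38.15 k 1 pos [0.3886 0.3005 0.1682] yaw -97.23 F [ 0.7 -0.6  0.1] gap 89.7
[[-0.018,0.011,-0.002,0.7,-0.3,-1],
[0,0,0,0,0,0],
[0,0,0,0,0,0],
[0,0,0,0,0,0],
[0,0,0,0,0,0],
[0,0,0,0,0,0],
[0,0,0,0,0,0],
[0,0,0,0,0,0],
[0,0,0,0,0,0],
[0,0,0,0,0,0]]
end [0.38   0.3197 0.1702]
```

View pics/ww2.png

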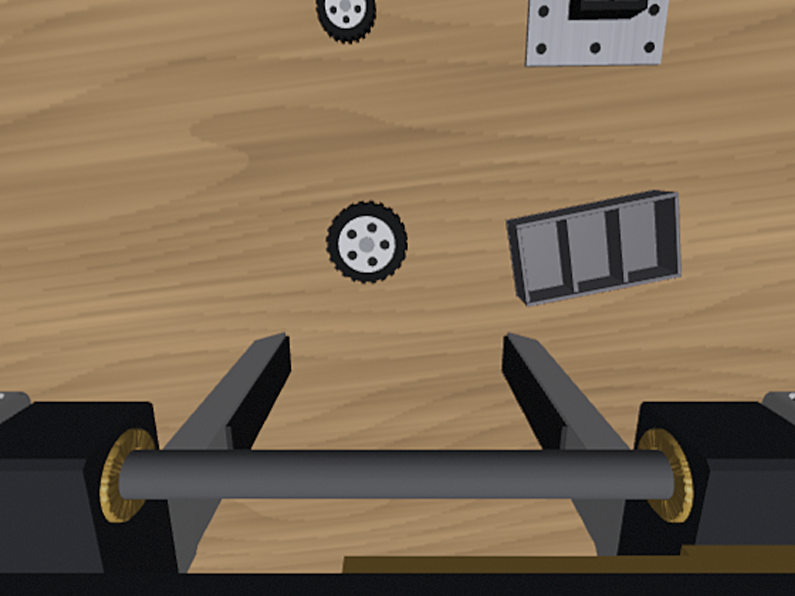

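```bash
python3 -c "
from h import *
s=load('ww')
f=lambda l,z:px2plane(s,(np.array(l)+.5)/1.42-.5,z)
print(f([(367,244.5)],.024),f([(367,242)],.018),f([(327,243),(407,243),(367,201),(367,283)],.015))
plan([.412,.3165,.08],-96.25,maxstep=.02,dg=4)
"
```

```text
[[0.412743   0.31816675 0.024     ]] [[0.41353797 0.31838514 0.018     ]] [[0.41598583 0.3472659  0.015     ]
 [0.40869617 0.29014829 0.015     ]
 [0.44179312 0.31447994 0.015     ]
 [0.38287736 0.32297003 0.015     ]]
t 38.15 k 5 pos [0.3886 0.3005 0.1682] yaw -97.23 F [ 0.7 -0.6  0.1] gap 89.7
[[-0.0039,-0.0045,0.0176,0.1,-0.1,-0.2],
[-0.0038,-0.0044,0.0176,0.2,-0.1,-0.2],
[-0.0038,-0.0044,0.0176,0.1,0,-0.2],
[-0.0038,-0.0044,0.0176,0.2,-0.1,-0.2],
[-0.0037,-0.0043,0.0176,0.1,0,-0.2],
[0,0,0,0,0,0],
[0,0,0,0,0,0],
[0,0,0,0,0,0],
[0,0,0,0,0,0],
[0,0,0,0,0,0]]
end [0.412  0.3165 0.08  ]
```

Emit:
drive_tool(
  deltas=[
    [-0.004, -0.004, 0.012, 0.2, -0.1, -0.3],
    [-0.004, -0.005, 0.018, 0.2, -0.1, -0.3],
    [-0.004, -0.005, 0.02, 0.2, 0, -0.3],
    [-0.004, -0.004, 0.018, 0.2, 0, -0.1],
    [-0.003, -0.002, 0.014, 0, 0, 0],
    [0, 0, 0.006, 0, 0, 0],
    [0, 0, 0, 0, 0, 0],
    [0, 0, 0, 0, 0, 0],
    [0, 0, 0, 0, 0, 0],
    [0, 0, 0, 0, 0, 0],
  ],
)

```text
time_s: 38.98
ee_pos: [0.4185, 0.3084, 0.0763]
tcp_rot: [[-0.12, -0.993, 0.003], [-0.993, 0.12, -0.005], [0.005, -0.004, -1.0]]
wrist_force: [-0.3, -0.1, -0.6]
finger_gap: 0.958
```

```bash
python3 -c "
from h import *
plan([.4125,.318,.045],-96.25,maxstep=.015,dg=4)
"
```

```text
t 38.98 k 3 pos [0.4185 0.3084 0.0763] yaw -96.89 F [-0.3 -0.1 -0.6] gap 90.0
[[-0.003,0.0024,0.0104,-0.1,-0.1,-0.2],
[-0.003,0.0024,0.0104,0,-0.1,-0.2],
[-0.0029,0.0024,0.0104,-0.1,-0.1,-0.2],
[0,0,0,0,0,0],
[0,0,0,0,0,0],
[0,0,0,0,0,0],
[0,0,0,0,0,0],
[0,0,0,0,0,0],
[0,0,0,0,0,0],
[0,0,0,0,0,0]]
end [0.4125 0.318  0.045 ]
```

Emit:
drive_tool(
  deltas=[
    [-0.003, 0.002, 0.007, 0, -0.1, -0.2],
    [-0.003, 0.002, 0.009, 0, -0.1, -0.2],
    [-0.003, 0.002, 0.009, 0, -0.1, -0.2],
    [0, 0, 0.006, 0, 0, 0],
    [0, 0, 0.002, 0, 0, 0],
    [0, 0, 0, 0, 0, 0],
    [0, 0, 0, 0, 0, 0],
    [0, 0, 0, 0, 0, 0],
    [0, 0, 0, 0, 0, 0],
    [0, 0, 0, 0, 0, 0],
  ],
)

```text
time_s: 39.82
ee_pos: [0.4141, 0.3198, 0.0419]
tcp_rot: [[-0.107, -0.994, 0.007], [-0.994, 0.107, 0.002], [-0.003, -0.007, -1.0]]
wrist_force: [0.6, 0.6, 1.1]
finger_gap: 0.958
```

```bash
python3 -c "
from h import *
plan([.4125,.318,.011],-96.25,maxstep=.015,dg=4)
"
```

```text
t 39.82 k 3 pos [0.4141 0.3198 0.0419] yaw -96.15 F [0.6 0.6 1.1] gap 90.0
[[0.0007,0.0005,0.0103,-0.1,0.1,0],
[0.0007,0.0006,0.0103,-0.1,0,0],
[0.0006,0.0005,0.0102,-0.2,0.1,0.1],
[0,0,0,0,0,0],
[0,0,0,0,0,0],
[0,0,0,0,0,0],
[0,0,0,0,0,0],
[0,0,0,0,0,0],
[0,0,0,0,0,0],
[0,0,0,0,0,0]]
end [0.4125 0.318  0.011 ]
```

Emit:
drive_tool(
  deltas=[
    [0.0007, 0.0005, 0.008, -0.2, 0, 0],
    [0.0007, 0.0005, 0.009, -0.1, 0, 0],
    [0, 0, 0.008, 0, 0, 0],
    [0, 0, 0.004, 0, 0, 0],
    [0, 0, 0, 0, 0, 0],
    [0, 0, 0, 0, 0, 0],
    [0, 0, 0, 0, 0, 0],
    [0, 0, 0, 0, 0, 0],
    [0, 0, 0, 0, 0, 0],
    [0, 0, 0, 0, 0, 0],
  ],
)

```text
time_s: 40.65
ee_pos: [0.4133, 0.3184, 0.0098]
tcp_rot: [[-0.108, -0.994, 0.002], [-0.994, 0.108, 0.003], [-0.003, -0.001, -1.0]]
wrist_force: [-0.7, 1.4, 0.9]
finger_gap: 0.96
```

```bash
python3 -c "
from h import *
plan([.4125,.318,.011],-96.25,maxstep=.015,dg=4)
"
```

```text
t 40.65 k 1 pos [0.4133 0.3184 0.0098] yaw -96.18 F [-0.7  1.4  0.9] gap 90.2
[[0.0004,0.0007,-0.0012,-0.1,0.2,0.1],
[0,0,0,0,0,0],
[0,0,0,0,0,0],
[0,0,0,0,0,0],
[0,0,0,0,0,0],
[0,0,0,0,0,0],
[0,0,0,0,0,0],
[0,0,0,0,0,0],
[0,0,0,0,0,0],
[0,0,0,0,0,0]]
end [0.4126 0.318  0.011 ]
```

Emit:
drive_tool(
  deltas=[
    [0, 0, 0, 0, 0, 0],
    [0, 0, 0, 0, 0, 0],
    [0, 0, 0, 0, 0, 0],
    [0, 0, 0, 0, 0, 0],
    [0, 0, 0, 0, 0, 0],
    [0, 0, 0, 0, 0, 0],
    [0, 0, 0, 0, 0, 0],
    [0, 0, 0, 0, 0, 0],
    [0, 0, 0, 0, 0, 0],
    [0, 0, 0, 0, 0, 0],
  ],
  grip=0.045,
  force=15,
)

```text
time_s: 41.48
ee_pos: [0.414, 0.3187, 0.0108]
tcp_rot: [[-0.107, -0.994, 0.004], [-0.994, 0.107, 0.004], [-0.004, -0.003, -1.0]]
wrist_force: [0.2, 0.2, -0.6]
finger_gap: 0.594
```

Emit:
drive_tool(
  deltas=[
    [0, 0, -0.01, 0, 0, 0],
    [0, 0, -0.02, 0, 0, 0],
    [0, 0, -0.03, 0, 0, 0],
    [0, 0, -0.03, 0, 0, 0],
    [0, 0, -0.02, 0, 0, 0],
    [0, 0, -0.01, 0, 0, 0],
    [0, 0, 0, 0, 0, 0],
    [0, 0, 0, 0, 0, 0],
    [0, 0, 0, 0, 0, 0],
    [0, 0, 0, 0, 0, 0],
  ],
)

```text
time_s: 42.32
ee_pos: [0.4107, 0.3169, 0.1356]
tcp_rot: [[-0.108, -0.994, -0.003], [-0.994, 0.108, 0.001], [-0.0, 0.003, -1.0]]
wrist_force: [-0.0, 0.2, -1.6]
finger_gap: 0.592
```

```bash
python3 -c "
from h import *
s=snap('wrist','wx')
cv2.imwrite('pics/wx2.png',cv2.resize(s['color'][:,:,::-1],None,fx=1.42,fy=1.42,interpolation=cv2.INTER_CUBIC))
plan([.50,.1,.15],-96.2,maxstep=.035,dg=3)
"
```

```text
t 42.37 k 7 pos [0.4105 0.3168 0.1352] yaw -96.18 F [-1.1  1.6 -0.9] gap 55.8
[[0.029,-0.016,-0.002,0,0,0],
[0.029,-0.016,-0.002,0,0,0],
[0.03,-0.016,-0.002,0,0,0],
[0.029,-0.016,-0.002,0,0,0],
[0.03,-0.016,-0.002,0.1,0,0],
[0.029,-0.016,-0.003,0,0,0],
[0.03,-0.016,-0.002,0.1,0,0],
[0,0,0,0,0,0],
[0,0,0,0,0,0],
[0,0,0,0,0,0]]
end [0.4997 0.1    0.1499]
```

View pics/wx2.png

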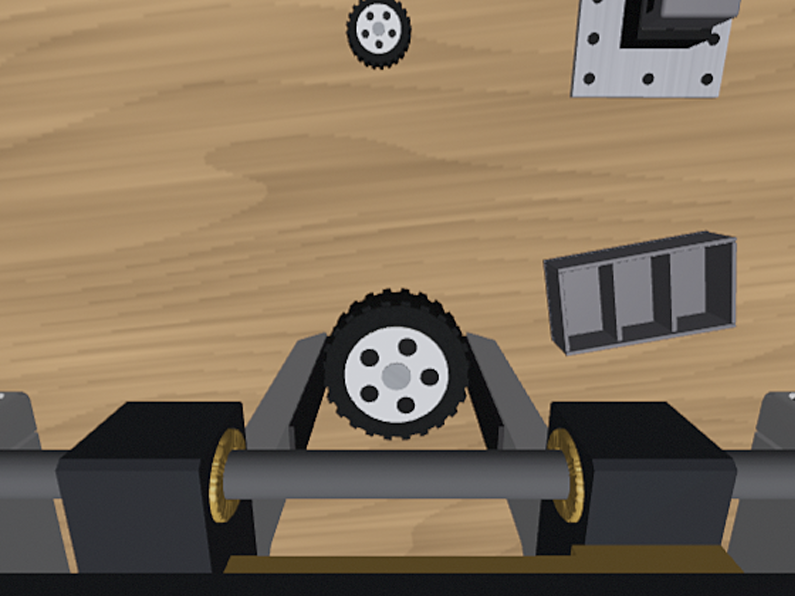

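```bash
python3 -c "
from h import *
s=load('wx')
M=np.array(s['mount']);c=M[:3,3]
for z in (-.0135,-.011):
    r=rays(s,(np.array([(396.5,376)])+.5)/1.42-.5);d=np.c_[r,np.ones(len(r))]@M[:3,:3].T
    print((c+d*((z-c[2])/d[:,2])[:,None])*1e3)
plan([.59,-.0,.14],-96.2,maxstep=.037,dg=3)
"
```

```text
[[ -0.24622978   1.09642311 -13.5       ]]
[[ -0.24076434   2.29388136 -11.        ]]
t 42.37 k 10 pos [0.4105 0.3168 0.1352] yaw -96.18 F [-1.1  1.6 -0.9] gap 55.8
[[0.03,-0.021,-0.001,0,0,0],
[0.03,-0.021,0,0,0,0],
[0.029,-0.021,-0.001,0,0,0],
[0.03,-0.021,0,0,0,0],
[0.029,-0.021,-0.001,0,0,0],
[0.03,-0.022,0,0,0,0],
[0.029,-0.021,-0.001,0,0,0],
[0.03,-0.022,0,0.1,0,0],
[0.029,-0.021,-0.001,0,0,0],
[0.03,-0.022,0,0.1,0,0]]
end [ 5.904e-01 -4.000e-04  1.396e-01]
```

Emit:
drive_tool(
  deltas=[
    [0.018, -0.012, -0.002, 0, 0, 0],
    [0.03, -0.021, -0.002, 0, 0, 0],
    [0.03, -0.021, -0.002, 0, 0, 0],
    [0.03, -0.021, -0.001, 0, 0, 0],
    [0.03, -0.021, -0.001, 0, 0, 0],
    [0.03, -0.021, -0.001, 0, 0, 0],
    [0.03, -0.021, -0.001, 0, 0, 0],
    [0.03, -0.021, -0.001, 0, 0, 0],
    [0.025, -0.018, 0, 0, 0, 0],
    [0.016, -0.012, 0, 0, 0, 0],
  ],
)

```text
time_s: 43.2
ee_pos: [0.5671, 0.019, 0.1305]
tcp_rot: [[-0.098, -0.995, -0.028], [-0.995, 0.098, -0.001], [0.004, 0.028, -1.0]]
wrist_force: [0.2, -0.1, -1.0]
finger_gap: 0.597
```

```bash
python3 -c "
from h import *
plan([.6582,-.0197,.1],-96.2,maxstep=.02,dg=3)
"
```

```text
t 43.2 k 6 pos [0.5671 0.019  0.1305] yaw -95.64 F [ 0.2 -0.1 -1. ] gap 56.1
[[0.005,-0.016,0.005,0.3,0,0.1],
[0.005,-0.016,0.005,0.3,0,0.1],
[0.005,-0.016,0.005,0.2,-0.1,0.1],
[0.005,-0.016,0.005,0.3,0,0.1],
[0.005,-0.016,0.005,0.2,-0.1,0.1],
[0.004,-0.015,0.004,0.3,0,0.1],
[0,0,0,0,0,0],
[0,0,0,0,0,0],
[0,0,0,0,0,0],
[0,0,0,0,0,0]]
end [ 0.6581 -0.0196  0.1   ]
```

Emit:
drive_tool(
  deltas=[
    [0.005, -0.016, 0.003, 0.3, 0, 0.1],
    [0.005, -0.018, 0.005, 0.3, 0, 0.1],
    [0.005, -0.018, 0.005, 0.3, 0, 0.1],
    [0.005, -0.016, 0.005, 0.3, 0, 0.1],
    [0.004, -0.012, 0.005, 0.2, 0, 0.1],
    [0.003, -0.007, 0.005, 0.2, 0, 0.1],
    [0, -0.003, 0.003, 0, 0, 0],
    [0, 0, 0, 0, 0, 0],
    [0, 0, 0, 0, 0, 0],
    [0, 0, 0, 0, 0, 0],
  ],
)

```text
time_s: 44.03
ee_pos: [0.6511, -0.0243, 0.082]
tcp_rot: [[-0.118, -0.993, -0.021], [-0.993, 0.118, -0.0], [0.003, 0.02, -1.0]]
wrist_force: [-0.4, 0.0, -0.5]
finger_gap: 0.596
```

```bash
python3 -c "
from h import *
plan([.6582,-.0197,.06],-96.2,maxstep=.012,dg=4)
"
```

```text
t 44.03 k 2 pos [ 0.6511 -0.0243  0.082 ] yaw -96.76 F [-0.4  0.  -0.5] gap 56.0
[[-0.0027,-0.0035,0.0109,0.6,-0.1,-0.3],
[-0.0027,-0.0034,0.011,0.6,0,-0.3],
[0,0,0,0,0,0],
[0,0,0,0,0,0],
[0,0,0,0,0,0],
[0,0,0,0,0,0],
[0,0,0,0,0,0],
[0,0,0,0,0,0],
[0,0,0,0,0,0],
[0,0,0,0,0,0]]
end [ 0.6582 -0.0197  0.06  ]
```

Emit:
drive_tool(
  deltas=[
    [-0.002, -0.003, 0.006, 0.4, 0, -0.2],
    [-0.002, -0.003, 0.008, 0.4, 0, -0.2],
    [-0.001, -0.001, 0.007, 0.3, 0, -0.1],
    [0, 0, 0.004, 0, 0, 0],
    [0, 0, 0, 0, 0, 0],
    [0, 0, 0, 0, 0, 0],
    [0, 0, 0, 0, 0, 0],
    [0, 0, 0, 0, 0, 0],
    [0, 0, 0, 0, 0, 0],
    [0, 0, 0, 0, 0, 0],
  ],
)

```text
time_s: 44.87
ee_pos: [0.6582, -0.0182, 0.0555]
tcp_rot: [[-0.106, -0.994, 0.002], [-0.994, 0.106, -0.003], [0.002, -0.002, -1.0]]
wrist_force: [-0.1, -0.4, -0.8]
finger_gap: 0.592
```

```bash
python3 -c "
from h import *
plan([.6582,-.0197,.03],-96.2,maxstep=.01,dg=4)
"
```

```text
t 44.87 k 3 pos [ 0.6582 -0.0182  0.0555] yaw -96.1 F [-0.1 -0.4 -0.8] gap 55.6
[[0.0005,0,0.0085,0,0,0],
[0.0005,0,0.0085,-0.1,-0.1,0.1],
[0.0005,-0.0001,0.0085,0,0,0],
[0,0,0,0,0,0],
[0,0,0,0,0,0],
[0,0,0,0,0,0],
[0,0,0,0,0,0],
[0,0,0,0,0,0],
[0,0,0,0,0,0],
[0,0,0,0,0,0]]
end [ 0.6582 -0.0197  0.03  ]
```

Emit:
drive_tool(
  deltas=[
    [0.0005, 0, 0.007, 0, 0, 0],
    [0.0005, 0, 0.009, 0, 0, 0],
    [0, 0, 0.008, 0, 0, 0],
    [0, 0, 0.004, 0, 0, 0],
    [0, 0, 0, 0, 0, 0],
    [0, 0, 0, 0, 0, 0],
    [0, 0, 0, 0, 0, 0],
    [0, 0, 0, 0, 0, 0],
    [0, 0, 0, 0, 0, 0],
    [0, 0, 0, 0, 0, 0],
  ],
)

```text
time_s: 45.7
ee_pos: [0.6581, -0.0196, 0.0242]
tcp_rot: [[-0.107, -0.994, 0.001], [-0.994, 0.107, -0.003], [0.002, -0.002, -1.0]]
wrist_force: [0.1, -0.6, -0.6]
finger_gap: 0.59
```

```bash
python3 -c "
from h import *
plan([.6582,-.0197,.011],-96.2,maxstep=.005,dg=4)
"
```

```text
t 45.7 k 3 pos [ 0.6581 -0.0196  0.0242] yaw -96.11 F [ 0.1 -0.6 -0.6] gap 55.5
[[0,0,0.0044,0,0,0],
[0,0,0.0044,0,-0.1,0],
[0.0001,-0.0001,0.0044,-0.1,0,0.1],
[0,0,0,0,0,0],
[0,0,0,0,0,0],
[0,0,0,0,0,0],
[0,0,0,0,0,0],
[0,0,0,0,0,0],
[0,0,0,0,0,0],
[0,0,0,0,0,0]]
end [ 0.6582 -0.0197  0.011 ]
```

Emit:
drive_tool(
  deltas=[
    [0, 0, 0.004, 0, -0.1, 0],
    [0, 0, 0.004, 0, 0, 0],
    [0, 0, 0.003, 0, 0, 0],
    [0, 0, 0.0015, 0, 0, 0],
    [0, 0, 0, 0, 0, 0],
    [0, 0, 0, 0, 0, 0],
    [0, 0, 0, 0, 0, 0],
    [0, 0, 0, 0, 0, 0],
    [0, 0, 0, 0, 0, 0],
    [0, 0, 0, 0, 0, 0],
  ],
)

```text
time_s: 46.53
ee_pos: [0.6588, -0.0197, 0.0112]
tcp_rot: [[-0.107, -0.994, 0.003], [-0.994, 0.107, -0.001], [0.001, -0.003, -1.0]]
wrist_force: [-0.2, 0.7, -1.5]
finger_gap: 0.589
```

```bash
python3 -c "
from h import *
plan([.6582,-.0197,.0105],-96.2,maxstep=.005,dg=4)
"
```

```text
t 46.53 k 1 pos [ 0.6588 -0.0197  0.0112] yaw -96.11 F [-0.2  0.7 -1.5] gap 55.4
[[0.0001,0.0006,0.0007,-0.2,0,0.1],
[0,0,0,0,0,0],
[0,0,0,0,0,0],
[0,0,0,0,0,0],
[0,0,0,0,0,0],
[0,0,0,0,0,0],
[0,0,0,0,0,0],
[0,0,0,0,0,0],
[0,0,0,0,0,0],
[0,0,0,0,0,0]]
end [ 0.6582 -0.0197  0.0105]
```

Emit:
drive_tool(
  deltas=[
    [0, 0.0005, 0.0006, -0.2, 0, 0],
    [0, 0, 0.0004, 0, 0, 0],
    [0, 0, 0, 0, 0, 0],
    [0, 0, 0, 0, 0, 0],
    [0, 0, 0, 0, 0, 0],
    [0, 0, 0, 0, 0, 0],
    [0, 0, 0, 0, 0, 0],
    [0, 0, 0, 0, 0, 0],
    [0, 0, 0, 0, 0, 0],
    [0, 0, 0, 0, 0, 0],
  ],
)

```text
time_s: 47.37
ee_pos: [0.6587, -0.0197, 0.0109]
tcp_rot: [[-0.106, -0.994, 0.0], [-0.994, 0.106, -0.001], [0.001, -0.0, -1.0]]
wrist_force: [0.8, 0.1, 0.3]
finger_gap: 0.593
```

Emit:
drive_tool(
  deltas=[
    [0, 0, 0, 0, 0, 0],
    [0, 0, 0, 0, 0, 0],
    [0, 0, 0, 0, 0, 0],
    [0, 0, 0, 0, 0, 0],
    [0, 0, 0, 0, 0, 0],
    [0, 0, 0, 0, 0, 0],
    [0, 0, -0.004, 0, 0, 0],
    [0, 0, -0.01, 0, 0, 0],
    [0, 0, -0.02, 0, 0, 0],
    [0, 0, -0.03, 0, 0, 0],
  ],
  grip=0.075,
)

```text
time_s: 48.2
ee_pos: [0.6536, -0.0188, 0.0705]
tcp_rot: [[-0.107, -0.994, -0.013], [-0.994, 0.107, 0.002], [-0.001, 0.013, -1.0]]
wrist_force: [0.5, -0.5, 0.1]
finger_gap: 0.8
```

Emit:
drive_tool(
  deltas=[
    [0, 0.005, -0.02, 0.1, 0, 0],
    [0, 0.015, -0.025, 0.1, 0, 0],
    [0, 0.02, -0.025, 0.1, 0, 0],
    [0, 0.022, -0.02, 0.1, 0, 0],
    [0, 0.022, -0.012, 0.1, 0, 0],
    [0, 0.02, -0.006, 0.1, 0, 0],
    [0, 0.014, 0, 0, 0, 0],
    [0, 0.006, 0, 0, 0, 0],
    [0, 0, 0, 0, 0, 0],
    [0, 0, 0, 0, 0, 0],
  ],
)

```text
time_s: 49.03
ee_pos: [0.5323, -0.0063, 0.202]
tcp_rot: [[-0.107, -0.994, 0.024], [-0.994, 0.106, -0.005], [0.002, -0.025, -1.0]]
wrist_force: [-0.0, -0.3, -0.4]
finger_gap: 0.8
```

```bash
python3 -c "
from h import *
s=snap('wrist','wz');print(s['o']['ee_pos'])
cv2.imwrite('pics/wz2.png',cv2.resize(s['color'][:,:,::-1],None,fx=1.42,fy=1.42,interpolation=cv2.INTER_CUBIC))
"
```

```text
[ 0.53232114 -0.00633716  0.2019894 ]
```

View pics/wz2.png

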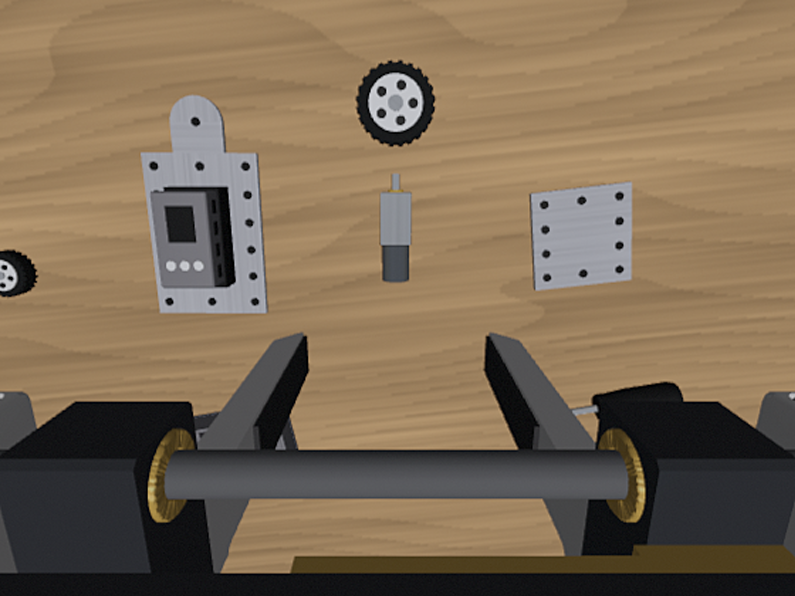

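```bash
python3 -c "
from h import *
s=load('wz');im=s['color'][:,:,::-1]
cv2.imwrite('pics/wz3.png',cv2.resize(im[35:205,245:315],None,fx=3.5,fy=3.5,interpolation=cv2.INTER_CUBIC))
cv2.imwrite('pics/wz4.png',cv2.resize(im[60:225,95:195],None,fx=3.5,fy=3.5,interpolation=cv2.INTER_CUBIC))
"
```

```text
(no output)
```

View pics/wz3.png

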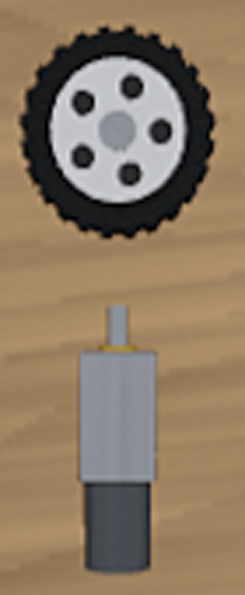

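View pics/wz4.png

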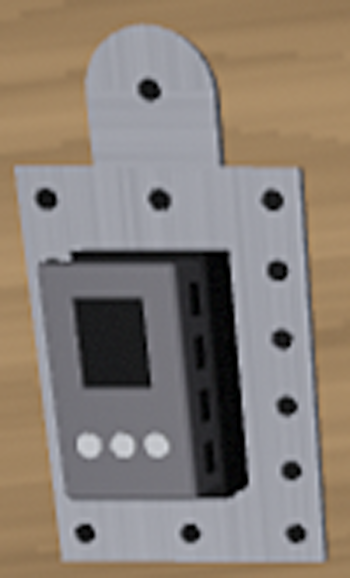

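```bash
python3 -c "
from h import *
s=load('wz')
f=lambda l,z:px2plane(s,(np.array(l)+.5)/3.5-.5+[245,35],z)
w=f([(118,130)],.024)[0];tip=f([(118,307)],.012)[0];e=f([(118,570)],.011)[0]
r=fit([(.035,.012),(.035,-.012),(-.005,-.012),(-.005,.012)],f([(81,352),(157,352),(156,482),(80,482)],.024))
print('motor',r[0],r[1],r[2]*1e3,'wheel',w,'tip',tip,'end',e)
ly=f([(118,237)],.003)[0];print('near edge low',ly, 'gap via hub',np.linalg.norm((w-tip)[:2])-.029)
for h in (r[1],-6.2,-6.33):
    a=np.radians(h);d=np.array([np.cos(a),np.sin(a)]);v=w[:2]-r[0];print(h,'along',d@v,'lat',d[0]*v[1]-d[1]*v[0])
g=lambda l,z:px2plane(s,(np.array(l)+.5)/3.5-.5+[95,60],z)
for n,m,l,z in [('plate',rect(.13,.09),[(14,166),(300,169),(327,561),(62,562)],.005),('ctl',rect(.07,.04),[(40,264),(177,263),(196,498),(67,498)],.048)]:
    q=fit(m,g(l,z));print(n,q[0],q[1],q[2]*1e3)
h=lambda l,z:px2plane(s,(np.array(l)+.5)/1.42-.5,z)
q2=fit(rect(.08,.08),h([(530,194),(632,182),(632,279),(534,291)],.005));print('small',q2[0],q2[1],q2[2]*1e3)
q=fit(rect(.13,.09),g([(14,166),(300,169),(327,561),(62,562)],.005));print('mid',(q[0]+q2[0])/2)
"
```

```text
motor [ 0.55969116 -0.00916737] -6.475183592789009 [0.36954663 0.31003938 0.05288054 0.11456127] wheel [ 0.6579039  -0.01968105  0.024     ] tip [ 0.60803474 -0.01433662  0.012     ] end [ 0.52362966 -0.00524291  0.011     ]
near edge low [ 0.62960525 -0.01668365  0.003     ] gap via hub 0.021154721094915754
-6.475183592789009 along 0.09877187337163795 lat 0.0006291152959878397
-6.2 along 0.09877375570653629 lat 0.00015472240954969574
-6.33 along 0.09877315040758922 lat 0.0003788323617167893
plate [0.57588037 0.14420967] -6.323606469827257 [0.36233094 0.38182298 0.64829681 0.6213118 ]
ctl [0.57755103 0.1430051 ] -6.617626793125095 [1.08949776 0.45453944 1.11184444 0.72520616]
small [ 0.54163209 -0.16058009] 0.6525937065300828 [0.48229522 0.66397349 0.96914002 1.08262301]
mid [ 0.55875623 -0.00818521]
```

Measured errors are about 1 mm or less. A final top view will confirm the untouched items, then I hand in.

```bash
python3 -c "
from h import *
s=snap('top','t9');a=load('top0')['color'];b=s['color']
for n,(x,y,w,h) in dict(spare=(110,165,30,28),driver=(292,232,70,26),brown=(332,272,48,34),blue=(418,200,46,32),small=(300,162,45,45)).items():
    print(n,np.abs(a[y:y+h,x:x+w].astype(int)-b[y:y+h,x:x+w]).mean().round(2))
cv2.imwrite('pics/t9z.png',cv2.resize(b[90:300,80:480,::-1],None,fx=2,fy=2))
"
```

```text
spare 12.16
driver 11.44
brown 11.94
blue 10.9
small 14.86
```

View pics/t9z.png

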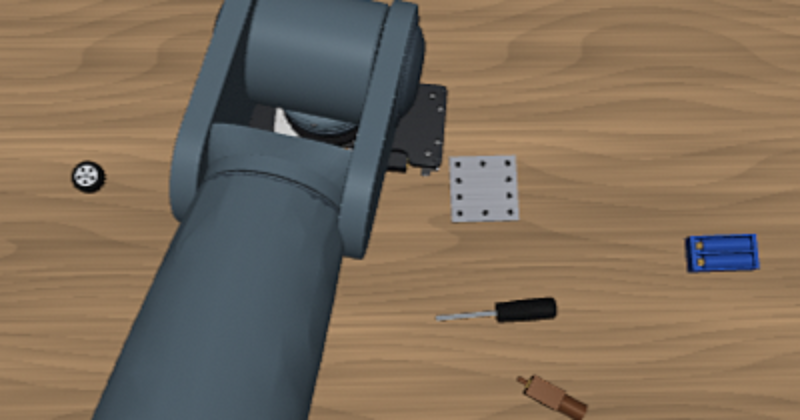

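```bash
python3 -c "
from h import *
g=lambda f:cv2.cvtColor(load(f)['color'],cv2.COLOR_RGB2GRAY).astype(np.float32)
a,b=g('top0'),g('t9')
for n,(x,y,w,h) in dict(bench=(420,80,60,60),spare=(108,162,32,32),driver=(292,230,72,30),brown=(332,270,50,36),blue=(416,198,50,36)).items():
    print(n,cv2.phaseCorrelate(a[y:y+h,x:x+w].copy(),b[y:y+h,x:x+w].copy()),(b-a)[y:y+h,x:x+w].mean())
s=load('wo');s2=load('wx');print(env.observe()['joint_velocities'])
f=lambda s,l:px2plane(s,(np.array(l)+.5)/1.42-.5,.03)[:,:2]
print(f(s2,[(559,269),(735,238),(735,326),(567,354)]).mean(0), f(load('ww'),[(519,222),(678,193),(680,276),(528,305)]).mean(0))
t=load('top0');print(px2plane(t,[(163,239),(210,236),(212,263),(163,266)],.03)[:,:2].mean(0))
print(env.sign_off())
"
```

```text
bench ((-0.0510986344026243, 0.007653312791457978), 0.9639298717180887) 13.433611
spare ((-0.012202064866915663, -0.00505464090933927), 0.9999038486857899) 12.927734
driver ((0.008950274144183368, -0.0027723417057501365), 0.9878885222805871) 12.094444
brown ((0.012380589951806797, 0.0009717225831273879), 0.9702408508459727) 12.533889
blue ((0.008393657158226375, -0.07474421358860539), 1.0071510248714024) 11.126111
[-0.0467339   0.80031061 -0.08561412 -0.01838784 -0.07156938 -0.06531425]
[0.3889891  0.15832013] [0.3893456  0.15785385]
[0.38572588 0.15170432]
the job is handed in; nothing more can be done
None
```

The kit is laid out as asked, in the order asked, and handed in at about 49 s of the 112 s allowed. I used the steel motor and the black battery holder, and left the brown motor and the blue battery look-alike alone.

What the last wrist-camera checks showed:
- **Battery holder:** about 1 mm from the plate's middle and within about 0.3° of its long direction. This was measured before the controller went on.
- **Controller:** about 1–2 mm from the battery and plate centre, and square to within about 0.5°.
- **Motor:** about 1.4 mm from the midpoint between the two plates' centres, at −6.3 to −6.5° against the plate's −6.3°, with its shaft pointing away from the robot.
- **Wheel:** flat on the bench, less than 1 mm off the shaft line, with a gap of about 21 mm between shaft tip and tyre.
- **Items not to be moved:** the small wheel, screwdriver, brown motor and blue battery had shifted by less than 0.1 pixel in the top view. The arm was about 0.2 m up and clear of everything.

Checks that disagreed or were incomplete:
- **Camera offset:** the top and wrist cameras differ by about 2 mm in y for both plates, which is within their stated calibration.
- **Parts tray:** it was hidden behind the arm in the last top view. Two wrist views taken while I was fetching the wheel agree to under 1 mm. A rough reading from the first top picture is about 7 mm away. I put that down to my coarse corner picks plus the camera offset, and the gripper never came near the tray.

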